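# Pin the vial blocks onto the shaker deck

## Robot

A 6-joint arm with a two-finger parallel gripper is mounted at the origin on the work surface. World frame = base frame: x ahead of the robot, y to its left, z up, the work surface at z = 0. Lengths are in m, angles in degrees, forces in N, time in s.
With the tool pointing down it reaches from about 0.15 to 0.775 m from the base axis. Payload 6.1 kg.
Tool frame: the origin (TCP) lies midway between the tips of the shut fingers; the grasp point (between the pads) lies 19 mm behind it; z points along the fingers, y is the line along which they close (so a half turn about z gives the same grasp; the last joint's range is limited). The gripper opens to 85 mm and grips with 20 to 120 N. Pads are 22 mm wide; open, the fingers measure 114 mm over their backs; the gripper's body (76 mm by 85 mm) begins 54 mm behind the grasp point. The pads swing forward as they close: fully open they stand 13 mm farther back than shut.
Start: joints at [-65.489, 7.208, -2.269, 80.523, 0, 90], TCP at [0.218, -0.478, 0.194] pointing down, gripper open.
Joint ranges: [-155.77, 155.77], [-54.66, 111.73], [-72.52, 77.12], [-102.08, 115.82], [-83.92, 84.16], [-180, 180]. Speed limits (degrees/s): [136.94, 136.94, 172.46, 180, 180, 180].

## Interface

Orientations are given as [roll, pitch, yaw] about the fixed x, y, z axes, in that order (R = Rz(yaw) Ry(pitch) Rx(roll)).
In Python, from plant import readout, eyes, r gives the robot as it stands.
- The arm moves only by the tool drive_tool, never from a script. Its argument "moves" is a list of rows, each a list of 3 entries, a list of its own where there are three numbers: the opening, from -1 (shut) to 1 (fully open), then the shift along the world's x, y, z in cm, then the turn about the world's z in rad. In form: [[hand, [dx, dy, dz], roll], ...]. A call has 1 to 8 rows; each row is the pose to reach, as a shift and turn from the pose commanded when the call began; what a row does not reach only later rows make up. A row lasts 1/10 s, in which the tool goes at most 50 mm and 8.59 degrees, less where a joint would pass 70% of its speed; a pose out of reach is approached as far as the arm can. A call with a gripper value outside its range is refused whole. The fingers move at their own pace and stop on an object; "force" is the grip in N (left out, the last holds). Time passes only in rows, so rows that repeat a pose let the fingers close. It gives the time, the measured TCP pose, the force, the opening and the grip force at its end, in the units of the state.
- readout.observe(): the state, without advancing time (a new reading comes with each control period).
- eyes.read_camera(name): name is "side" or "top" or "wrist"; returns a dict with "frame" (480x640x3 uint8, red, green, blue), "fx", "fy", "cx", "cy" (pixels), "cam_to_world" (4x4, takes a point from camera to world coordinates); the wrist camera has in their place "mount" (4x4, takes a point from camera to tool coordinates, whose origin is the TCP and whose axes are the flange's). Camera axes: x right, y down, z forward; pixel columns grow to the right and rows downward; lengths in m; the calibration is good to about 2 mm. The wrist camera is an equidistant fisheye: a pixel r from the principal point sees the ray r / f radians off the axis. A picture is of the moment at which its call begins: read the wrist's pose just before it. There is no depth.
- r.hand_in(): hands the job in; it is judged then, once.
The state is a dict: "time": time; "joint_positions": joint angles; "joint_vel": joint speeds; "joint_torque": joint torques, N m; "tool_pos": TCP position; "tcp_rot": TCP orientation; "ft_force": force on the tool from outside, world axes, zero at the start; "wrist_torque": the same for the moment, N m; "width": opening from 0.0 (shut) to 1.0 (fully open); "grip_force": force on a finger pad.
Only numpy, scipy, OpenCV 4.12 (cv2) and the standard library are available. Lean on these libraries where they do the work, as an engineer would, in place of code of your own. Each camera call takes 0.05 s, during which the arm holds its last target. There are 200 camera calls.

## Task

Load the shaker: swing its cam lever fully free, only then pull the deck all the way out, and slide the lug of every vial block there is (two or three) fully into a fork of its own and push a headed pin down through fork and lug until its flange sits on the fork. When all are pinned, push the deck fully home and swing the lever back to fully locked. Spare pins may stay in their stand; leave the bottle, the tip box and the beaker alone.

Things in the scene. Friction and masses are not known exactly. Their poses are not given: they have to be found in the camera images.
- lever (a joint): Red cam lever on the shaker's right side (turns about a vertical axis through point lever_pivot). 0 = locked, the arm points out towards the deck's front (shaker -x); 1.57 = free, arm swung outwards to the shaker's -y (counter-clockwise seen from above). Stays where it is left.
- lever_pivot (a point): The lever's axis, at the arm's mid height (80 mm above the bench); it does not move with the lever; axes of the shaker (x away from the robot, from deck front to deck rear; y left).
- lever_knob (a point): Grip point on the lever's upright black knob (18 mm diameter, 70 mm from the axis), 26 mm above the arm's mid height; the arm is 10 mm thick and the knob's top is 11 mm above this point.
- deck (a joint): Slide of the shaker's aluminium deck. 0 = fully home (a clear guard, underside 62 mm above the fork tops, then covers the forks); 0.09 m = pulled fully out, towards the robot along the shaker's -x.
- deck_handle (a point): Middle of the deck's black bar handle: bar 12 mm thick, 90 mm long along the deck's y, its axis 36 mm above the deck's top at the deck's front edge; moves with the deck, axes of the deck (x towards the rear).
- fork0 (a point): Dark steel fork 0 of the deck (right one, 85 mm apart along y): point on the axis of its upright 12.5 mm hole, on its top face, 36 mm above the deck top. Fork 40 x 44 mm (x, y), upper tine 10 mm thick; slot below it 11 to 26 mm above the deck, 30 mm wide, open to the deck front (-x). Axes of the deck.
- fork1 (a point): Dark steel fork 1 of the deck (middle one, 85 mm apart along y): point on the axis of its upright 12.5 mm hole, on its top face, 36 mm above the deck top. Fork 40 x 44 mm (x, y), upper tine 10 mm thick; slot below it 11 to 26 mm above the deck, 30 mm wide, open to the deck front (-x). Axes of the deck.
- fork2 (a point): Dark steel fork 2 of the deck (left one, 85 mm apart along y): point on the axis of its upright 12.5 mm hole, on its top face, 36 mm above the deck top. Fork 40 x 44 mm (x, y), upper tine 10 mm thick; slot below it 11 to 26 mm above the deck, 30 mm wide, open to the deck front (-x). Axes of the deck.
- block0: Orange vial block 84 x 36 x 32 mm (x, y, z), three vials with blue 20 mm caps along x (tops at 48 mm). Origin under its centre, z up. At its +x end a steel lug sticks out 40 mm (26 mm wide, z 14 to 22 mm); upright 14.5 mm hole 62 mm from the origin. Standing on the deck, +x face against a fork, its hole is in line with the fork's. 0.25 kg. May be absent.
- block1: Orange vial block 84 x 36 x 32 mm (x, y, z), three vials with blue 20 mm caps along x (tops at 48 mm). Origin under its centre, z up. At its +x end a steel lug sticks out 40 mm (26 mm wide, z 14 to 22 mm); upright 14.5 mm hole 62 mm from the origin. Standing on the deck, +x face against a fork, its hole is in line with the fork's. 0.25 kg. May be absent.
- block2: Orange vial block 84 x 36 x 32 mm (x, y, z), three vials with blue 20 mm caps along x (tops at 48 mm). Origin under its centre, z up. At its +x end a steel lug sticks out 40 mm (26 mm wide, z 14 to 22 mm); upright 14.5 mm hole 62 mm from the origin. Standing on the deck, +x face against a fork, its hole is in line with the fork's. 0.25 kg. May be absent.
- block0_hole (a point): Centre of the lug hole of block0 (62 mm along its x, 18 mm up).
- block1_hole (a point): Centre of the lug hole of block1 (62 mm along its x, 18 mm up).
- block2_hole (a point): Centre of the lug hole of block2 (62 mm along its x, 18 mm up).
- pin0: Headed steel pin, upright in the white stand (120 x 120 x 40 mm). Origin at the centre of the flange's underside, z up to the head: shank 10 mm diameter from z -34 mm (tapered tip) to 0, flange 22 mm diameter z 0 to 4, grip stem 14 mm diameter z 4 to 36, red knob 22 mm diameter z 36 to 44. 0.06 kg.
- pin1: Headed steel pin, upright in the white stand (120 x 120 x 40 mm). Origin at the centre of the flange's underside, z up to the head: shank 10 mm diameter from z -34 mm (tapered tip) to 0, flange 22 mm diameter z 0 to 4, grip stem 14 mm diameter z 4 to 36, red knob 22 mm diameter z 36 to 44. 0.06 kg.
- pin2: Headed steel pin, upright in the white stand (120 x 120 x 40 mm). Origin at the centre of the flange's underside, z up to the head: shank 10 mm diameter from z -34 mm (tapered tip) to 0, flange 22 mm diameter z 0 to 4, grip stem 14 mm diameter z 4 to 36, red knob 22 mm diameter z 36 to 44. 0.06 kg.
- pin3: Headed steel pin, upright in the white stand (120 x 120 x 40 mm). Origin at the centre of the flange's underside, z up to the head: shank 10 mm diameter from z -34 mm (tapered tip) to 0, flange 22 mm diameter z 0 to 4, grip stem 14 mm diameter z 4 to 36, red knob 22 mm diameter z 36 to 44. 0.06 kg.
- reagent: Glass bottle with blue cap, 60 mm diameter, 160 mm tall: leave alone.
- tipbox: Pipette tip box 122 x 87 x 63 mm: leave alone.
- beaker: Glass beaker 80 mm diameter, 100 mm tall: leave alone.
Things that resemble listed ones, but are neither listed nor needed, are in the scene too. What is shaped like the pin3 but orange or purple is not meant.

How it is judged:
By the outcome, as a careful person would: the job done as asked, in the order asked, and still so for the second after the job is handed in, with the robot touching nothing.
Of block0, block1, block2 only 2 to 3 are there at a start; the rules pass over those that are not, and their reading is None.
At some moment in a run one of block0, block1, block2 may be knocked a few centimetres aside while the robot is not near it.
Once in a run the grip may slacken for a moment while it holds something.
It also fails if it takes over 210 s, if anything falls off the work surface, if the arm or the gripper's body presses on something with over 40 N, if the wrist force passes 120 N, or if a joint passes its speed limit or range.

## Working session

There is one attempt and no reset: what is moved stays moved. The work goes in short steps, Python scripts to look and compute and a tool call to move; the robot and the scene stay as the last step left them, time stands still between calls to the robot, and variables do not carry over. Pictures are saved under pics/ and viewed, at most 14 in all, crops included, and the job is handed in when it is done.

Besides the shell and the picture viewer there is one more tool, called as name(argument=value, ...), one argument or row to a line, values as JSON. drive_tool: Moves the arm, as the interface text tells. Its arguments: {"type":"object","properties":{"moves":{"type":"array"},"force":{"type":"number"}},"required":["moves"]}

```bash
ls; mkdir -p pics; cat > h.py <<'E'
import numpy as np, cv2
from plant import readout, eyes, r
def snap(n,fn):
    d=eyes.read_camera(n); cv2.imwrite('pics/'+fn,d['frame'][:,:,::-1]); return d
def ray(d,u,v):
    T=np.array(d['cam_to_world']); k=np.array([(u-d['cx'])/d['fx'],(v-d['cy'])/d['fy'],1.])
    return T[:3,3],T[:3,:3]@k
def at(d,u,v,z):
    o,k=ray(d,u,v); return o+k*(z-o[2])/k[2]
def pix(d,p):
    T=np.array(d['cam_to_world']); c=T[:3,:3].T@(np.array(p)-T[:3,3]); return d['fx']*c[0]/c[2]+d['cx'],d['fy']*c[1]/c[2]+d['cy']
E
python3 - <<'E'
from h import *
import pickle
s=readout.observe(); print(s)
D={}
for n in('top','side'):
    d=snap(n,n+'0.png'); D[n]=d; print(n,d['fx'],d['cx'],d['cy'],np.round(d['cam_to_world'],3).tolist())
pickle.dump(D,open('d0.pkl','wb'))
E
```

```text
pics
{'time': 0.0, 'joint_positions': array([-6.54902183e+01,  7.24241721e+00, -2.32667976e+00,  8.05239422e+01,
        1.27189239e-03,  9.00019776e+01]), 'joint_vel': array([-0.06788304, -0.1403669 ,  0.06430009, -0.05079594, -0.03712098,
       -0.02116234]), 'joint_torque': array([ 3.61244201e-03, -4.35913432e+01,  3.52925813e+01,  1.72071846e-02,
        2.38712073e-04,  6.56273169e-08]), 'tool_pos': array([ 0.21760735, -0.477262  ,  0.19351582]), 'tcp_rot': array([-1.79906961e+02, -1.26867936e-03,  2.45078020e+01]), 'ft_force': array([-0.28868632, -0.7559234 , -0.03559713]), 'wrist_torque': array([-0.02535866, -0.00394197, -0.01647239]), 'grip_force': 0.0, 'width': 1.0023085808250987}
top 592.1117600364922 320.3533019557128 225.87237652574186 [[0.004, -0.996, 0.084, 0.407], [-1.0, -0.002, 0.014, -0.006], [-0.014, -0.084, -0.996, 1.589], [0.0, 0.0, 0.0, 1.0]]
side 491.2001474445804 319.7712760584978 239.69075018809414 [[0.924, -0.173, 0.34, 0.172], [-0.381, -0.449, 0.808, -0.823], [0.013, -0.876, -0.481, 0.579], [0.0, 0.0, 0.0, 1.0]]
```

View pics/top0.png

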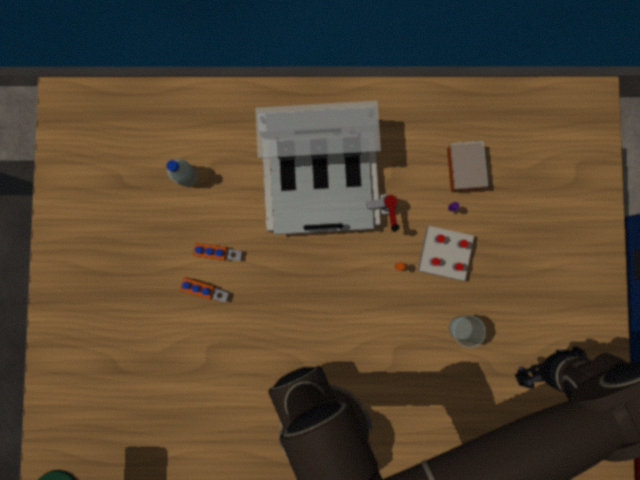

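View pics/side0.png

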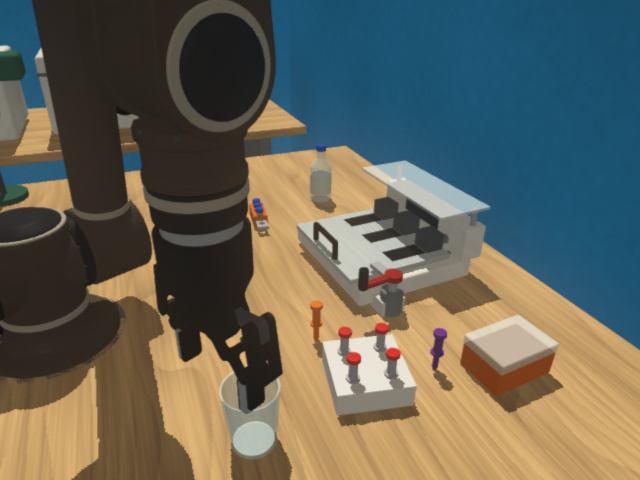

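```bash
python3 - <<'E'
from h import *
im=cv2.imread('pics/top0.png')[95:335,170:490]
im=cv2.convertScaleAbs(cv2.resize(im,(800,600),interpolation=cv2.INTER_CUBIC),alpha=1.4)
cv2.imwrite('pics/topc.png',im)
E
```

```text
(no output)
```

View pics/topc.png

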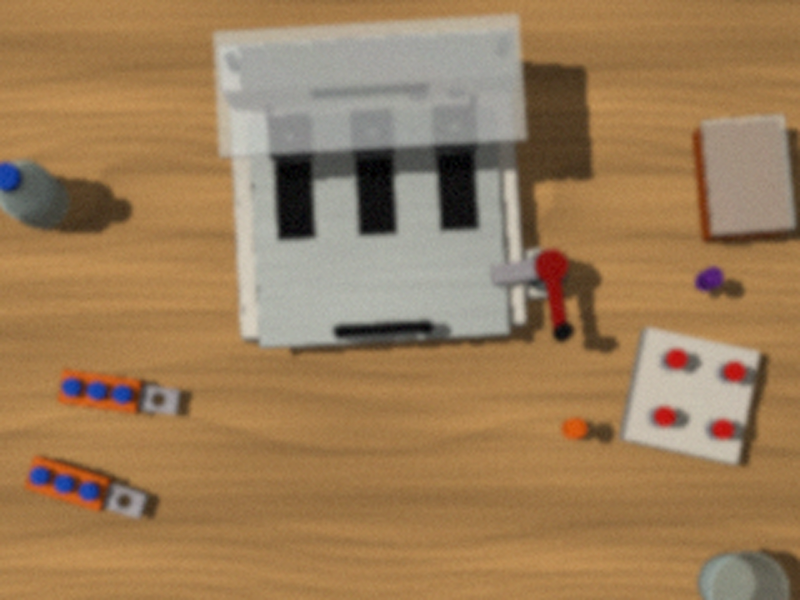

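```bash
cat >> h.py <<'E'
def tri(d1,p1,d2,p2):
    o,k=ray(d1,*p1); q,l=ray(d2,*p2); A=np.array([k,-l]).T; s=np.linalg.lstsq(A,q-o,rcond=None)[0]
    a=o+k*s[0]; b=q+l*s[1]; return (a+b)/2,np.linalg.norm(a-b)
E
python3 - <<'E'
from h import *
import pickle
D=pickle.load(open('d0.pkl','rb')); T,S=D['top'],D['side']
c=lambda u,v:(170+u/2.5,95+v/2.5)
np.set_printoptions(precision=3,suppress=True)
for n,p,q in [('pivot',c(551,265),(394,275)),('knobtop',c(563,331),(363,269)),('hL',c(337,330),(316,228)),('hR',c(432,327),(337,250)),('deckFR',c(508,333),(361,306)),('deckFL',c(260,345),(298,226))]:
    print(n,tri(T,p,S,q))
for n,p,z in [('h0',(158,400),.018),('c0a',(72,387),.048),('c0b',(97,391),.048),('c0c',(122,394),.048),('h1',(125,501),.018),('c1a',(40,476),.048),('c1b',(65,484),.048),('c1c',(89,492),.048),('p',(677,359),.084),('p',(735,372),.084),('p',(665,417),.084),('p',(723,429),.084),('or',(575,428),.08),('pur',(710,278),.08),('guardFL',(219,156),.15),('guardFR',(525,139),.15),('padFR',(315,237),.05),('forkpadL',(277,155),.05)]:
    print(n,at(T,*c(*p),z))
E
```

```text
pivot (array([ 0.599, -0.164,  0.081]), np.float64(0.0018411400605835167))
knobtop (array([ 0.529, -0.172,  0.115]), np.float64(0.0015854247993022145))
hL (array([0.531, 0.055, 0.087]), np.float64(0.0008961488611141344))
hR (array([ 0.536, -0.043,  0.083]), np.float64(0.0037396719891089635))
deckFR (array([ 0.543, -0.129,  0.001]), np.float64(0.018454751532651095))
deckFL (array([0.518, 0.136, 0.055]), np.float64(0.001984508188797716))
h0 [0.461 0.248 0.018]
c0a [0.474 0.333 0.048]
c0b [0.469 0.307 0.048]
c0c [0.466 0.281 0.048]
h1 [0.354 0.281 0.018]
c1a [0.381 0.364 0.048]
c1b [0.373 0.338 0.048]
c1c [0.365 0.313 0.048]
p [ 0.502 -0.29   0.084]
p [ 0.489 -0.349  0.084]
p [ 0.443 -0.278  0.084]
p [ 0.431 -0.336  0.084]
or [ 0.432 -0.187  0.08 ]
pur [ 0.585 -0.326  0.08 ]
guardFL [0.697 0.17  0.15 ]
guardFR [ 0.715 -0.132  0.15 ]
padFR [0.632 0.08  0.05 ]
forkpadL [0.719 0.121 0.05 ]
```

drive_tool(
  moves=[
    [1,[2,2,4],0],
    [1,[4,5,8],-0.1],
    [1,[7,9,11],-0.2],
    [1,[10,13,13],-0.3],
    [1,[13,17,15],-0.375],
    [1,[16,21,15],-0.375],
    [1,[19,26,15],-0.375],
    [1,[22,30,15],-0.375],
  ],
)

```text
time: 0.9
tool_pos: [0.4231, -0.1976, 0.3443]
tcp_rot: [180.0, -0.0, 3.0]
ft_force: [0.8, -0.7, 0.1]
width: 0.996
grip_force: 0.0
```

drive_tool(
  moves=[
    [1,[1,4,0],0],
    [1,[3,8,0],0],
    [1,[3,8,0],0],
    [1,[3,8,0],0],
    [1,[3,8,0],0],
  ],
)

```text
time: 1.4
tool_pos: [0.4522, -0.1199, 0.3439]
tcp_rot: [180.0, 0.0, 3.0]
ft_force: [0.4, -0.5, -0.8]
width: 1.0
grip_force: 0.0
```

```bash
cat >> h.py <<'E'
from scipy.spatial.transform import Rotation as R
def wsnap(fn):
    s=readout.observe(); d=snap('wrist',fn); M=np.array(d['mount']); W=np.eye(4); W[:3,:3]=R.from_euler('xyz',s['tcp_rot'],degrees=True).as_matrix(); W[:3,3]=s['tool_pos']
    d['cam_to_world']=W@M; d['fish']=1; return d
def ray(d,u,v):
    T=np.array(d['cam_to_world']); x,y=(u-d['cx'])/d['fx'],(v-d['cy'])/d['fy']
    if d.get('fish'):
        t=np.hypot(x,y)+1e-12; k=np.array([x/t*np.sin(t),y/t*np.sin(t),np.cos(t)])
    else: k=np.array([x,y,1.])
    return T[:3,3],T[:3,:3]@k
def pix(d,p):
    T=np.array(d['cam_to_world']); c=T[:3,:3].T@(np.array(p)-T[:3,3])
    if d.get('fish'):
        q=np.hypot(c[0],c[1]); t=np.arctan2(q,c[2]); return np.array([d['fx']*t*c[0]/q+d['cx'],d['fy']*t*c[1]/q+d['cy']])
    return np.array([d['fx']*c[0]/c[2]+d['cx'],d['fy']*c[1]/c[2]+d['cy']])
import pickle
np.set_printoptions(precision=4,suppress=True)
def save(d,n): pickle.dump(d,open(n+'.pkl','wb'))
def load(n): return pickle.load(open(n+'.pkl','rb'))
E
python3 - <<'E'
from h import *
s=readout.observe(); print(s['time'],s['tool_pos'],s['tcp_rot'],s['joint_positions'])
d=wsnap('w1.png'); save(d,'w1'); print(d['fx'],d['fy'],d['cx'],d['cy'],np.array(d['mount']).tolist())
E
```

```text
1.4 [ 0.4522 -0.1199  0.3439] [179.9915   0.032    2.9941] [-14.8342   3.7985  12.9988  99.2281  -0.0179 162.1717]
371.64829954431775 371.64829954431775 317.28687547371806 235.14272141389296 [[7.067248768243139e-05, -0.9515615630692904, -0.3074582682162368, 0.07893744348479936], [0.9999999970729873, 7.62626514337557e-05, -6.167081918169724e-06, 0.0011026188957535543], [2.9315940849018136e-05, -0.3074582668804597, 0.9515615656737294, -0.17947842269580017], [0.0, 0.0, 0.0, 1.0]]
```

View pics/w1.png

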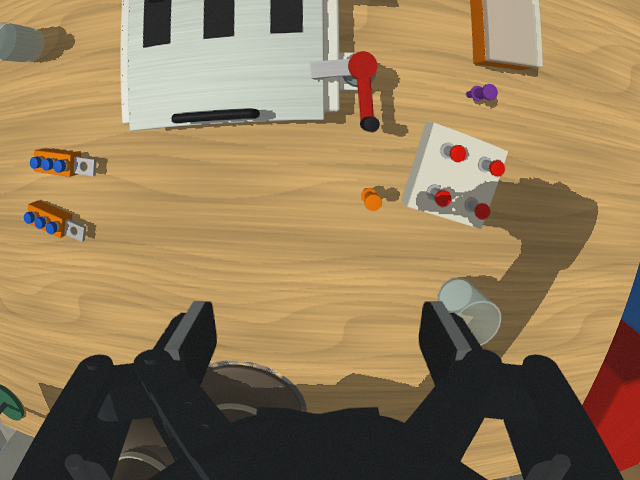

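```bash
python3 - <<'E'
from h import *
W=load('w1');T=load('d0')['top']
c=lambda u,v:(170+u/2.5,95+v/2.5)
for n,p,z in [('pivot',(363,66),.095),('knob',(370,124),.117),('hL',(174,118),.088),('hR',(257,113),.088),('deckFL',(129,129),.049),('deckFR',(326,119),.049),('h0',(87,167),.022),('c0a',(36,162),.048),('c0c',(60,166),.048),('h1',(74,231),.022),('c1a',(29,217),.048),('c1c',(51,228),.048),('p',(458,153),.084),('p',(497,168),.084),('p',(443,198),.084),('p',(482,211),.084)]:
    print(n,at(W,*p,z))
for z in (.08,.1): print(tri(W,(363,66),T,c(551,265)),tri(W,(370,124),T,c(563,331)), tri(W,(174,118),T,c(337,330)), tri(W,(458,153),T,c(677,359)))
E
```

```text
pivot [ 0.596  -0.1652  0.095 ]
knob [ 0.5293 -0.1742  0.117 ]
hL [0.5301 0.0566 0.088 ]
hR [ 0.5355 -0.0466  0.088 ]
deckFL [0.5173 0.1412 0.049 ]
deckFR [ 0.5315 -0.1278  0.049 ]
h0 [0.4612 0.2363 0.022 ]
c0a [0.4755 0.3251 0.048 ]
c0c [0.4675 0.2721 0.048 ]
h1 [0.3552 0.2772 0.022 ]
c1a [0.3841 0.3569 0.048 ]
c1c [0.3671 0.307  0.048 ]
p [ 0.5046 -0.2922  0.084 ]
p [ 0.4917 -0.3499  0.084 ]
p [ 0.4463 -0.2792  0.084 ]
p [ 0.4334 -0.337   0.084 ]
(array([ 0.5947, -0.1624,  0.1069]), np.float64(0.003014822138498725)) (array([ 0.5288, -0.1736,  0.1105]), np.float64(0.0030653905132075566)) (array([0.5301, 0.0547, 0.0928]), np.float64(8.911455453604423e-05)) (array([ 0.5034, -0.2912,  0.0844]), np.float64(0.002944845661740221))
(array([ 0.5947, -0.1624,  0.1069]), np.float64(0.003014822138498725)) (array([ 0.5288, -0.1736,  0.1105]), np.float64(0.0030653905132075566)) (array([0.5301, 0.0547, 0.0928]), np.float64(8.911455453604423e-05)) (array([ 0.5034, -0.2912,  0.0844]), np.float64(0.002944845661740221))
```

drive_tool(
  moves=[
    [0,[3,-2.5,-2],0],
    [0,[6,-4.5,-5],0],
    [0,[7.7,-5.4,-10],0],
    [0,[7.7,-5.4,-14],0],
    [0,[7.7,-5.4,-18],0],
    [0,[7.7,-5.4,-22],0],
    [0,[7.7,-5.4,-25],0],
    [0,[7.7,-5.4,-25],0],
  ],
)

```text
time: 2.25
tool_pos: [0.5258, -0.1739, 0.0896]
tcp_rot: [-179.8, 0.4, 2.9]
ft_force: [0.1, -0.7, 0.1]
width: 0.5
grip_force: 0.0
```

drive_tool(
  moves=[
    [-0.7,[0,0,0],0],
    [-0.7,[0,0,0],0],
    [-0.7,[0,0,0],0],
    [-0.7,[0,0,0],0],
  ],
  force=30,
)

```text
time: 2.65
tool_pos: [0.5304, -0.1738, 0.0956]
tcp_rot: [179.9, -0.1, 3.0]
ft_force: [0.4, -0.4, 0.0]
width: 0.146
grip_force: 0.0
```

```bash
python3 - <<'E'
from h import *
d=wsnap('w2.png'); save(d,'w2'); s=readout.observe(); print(s['tool_pos'],s['ft_force'],s['width'], pix(d,s['tool_pos']),pix(d,[.529,-.174,.117]))
E
```

```text
[ 0.5301 -0.1736  0.0953] [-0.3721  0.4052 -0.5403] 0.15024421775981364 [314.895  273.0862] [315.3419 293.5407]
```

View pics/w2.png

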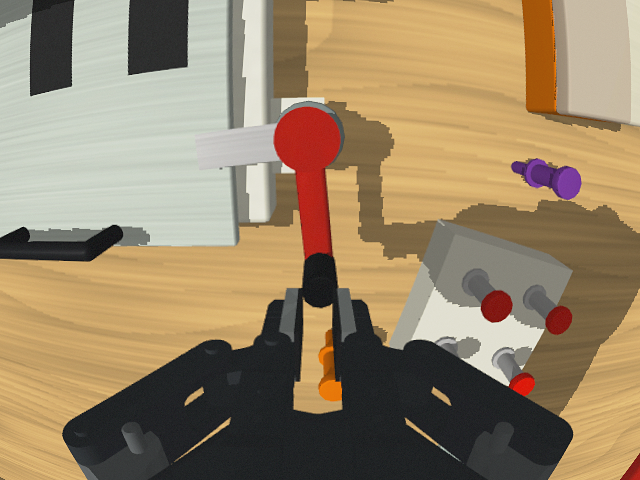

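drive_tool(
  moves=[
    [-1,[0,0,0],0],
    [-1,[0,0,0],0],
    [-1,[0,0,0],0],
  ],
  force=30,
)

```text
time: 3.0
tool_pos: [0.5294, -0.1733, 0.0941]
tcp_rot: [-180.0, 0.0, 3.0]
ft_force: [-0.3, -0.3, -0.5]
width: -0.0
grip_force: 0.0
```

```bash
python3 - <<'E'
from h import *
d=wsnap('w3.png'); save(d,'w3'); t=snap('side','s3.png'); save(t,'s3'); s=readout.observe(); print(s['tool_pos'],pix(d,s['tool_pos']),pix(t,s['tool_pos']),pix(t,[.529,-.174,.117]))
a=cv2.resize(d['frame'][200:400,220:420],(400,400)); b=cv2.resize(t['frame'][200:340,300:440],(400,400))
cv2.imwrite('pics/c3.png',np.hstack([a,b])[:,:,::-1])
E
```

```text
[ 0.5294 -0.1733  0.094 ] [315.2316 273.0256] [362.629 279.339] [363.3289 268.6891]
```

View pics/c3.png

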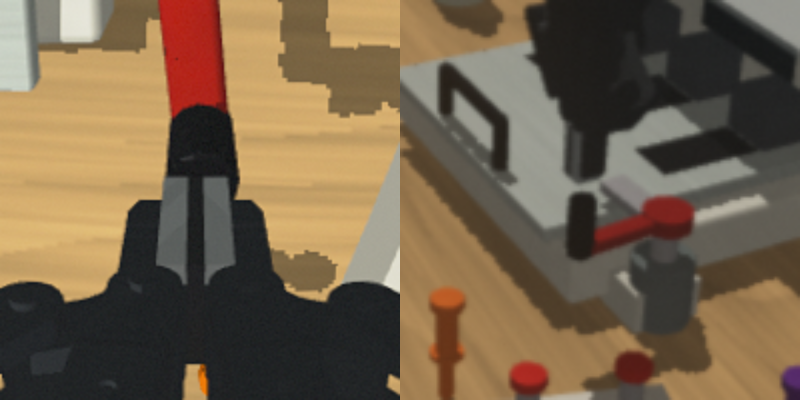

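```bash
python3 - <<'E'
from h import *
d=load('w3');t=load('s3')
p=np.array([.5294,-.1733,.094])
for z in (0,.01,.02,.025,.03): print(z,pix(d,p+[0,0,z]),pix(t,p+[0,0,z]))
print(tri(d,(319,287),t,(364.5,262)), tri(d,(320,292),t,(363,269)))
E
```

```text
0 [315.2491 273.0105] [362.637  279.3377]
0.01 [315.1467 281.0122] [362.9457 274.6372]
0.02 [315.0345 289.8286] [363.2577 269.8848]
0.025 [314.9742 294.5789] [363.415  267.4888]
0.03 [314.911  299.5793] [363.5732 265.0794]
(array([ 0.5346, -0.1727,  0.1272]), np.float64(0.006472156264851582)) (array([ 0.5288, -0.1751,  0.1165]), np.float64(0.0018980499555609216))
```

```bash
python3 - <<'E'
from h import *
t=load('d0')['side']; p=np.array([.2176,-.4773,.1935]); a=np.radians(24.5); y=np.array([np.sin(a),-np.cos(a),0]);x=np.array([np.cos(a),np.sin(a),0])
for z in (0,.013,.03,.04): print(z,[pix(t,p+s*y*.0425+[0,0,z]) for s in (1,-1)])
im=t['frame'][280:440,140:300]; a=cv2.resize(im,(480,480),interpolation=cv2.INTER_CUBIC); w=load('w3')['frame'][240:320,280:360]
cv2.imwrite('pics/c4.png',np.hstack([cv2.convertScaleAbs(a,alpha=2.5),cv2.convertScaleAbs(cv2.resize(w,(320,480)),alpha=1.8)])[:,:,::-1])
E
```

```text
0 [array([251.5547, 443.2266]), array([198.1023, 395.0752])]
0.013 [array([250.7891, 433.6004]), array([196.7446, 385.8192])]
0.03 [array([249.755 , 420.6001]), array([194.917 , 373.3597])]
0.04 [array([249.1286, 412.725 ]), array([193.8132, 365.8348])]
```

View pics/c4.png

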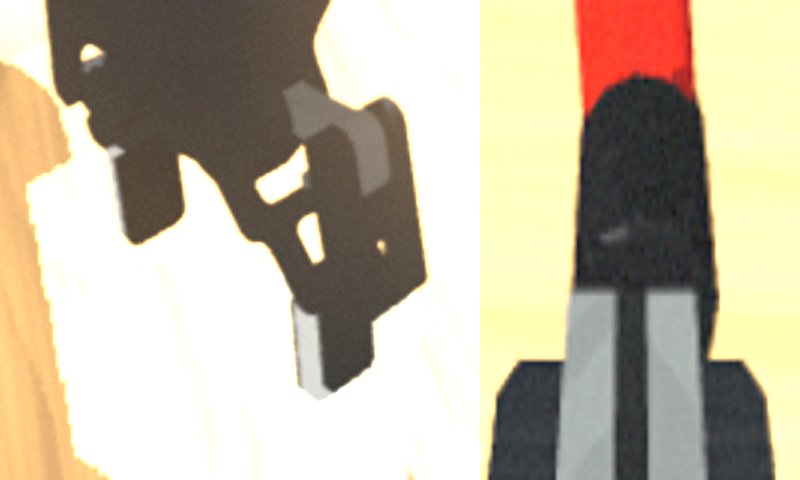

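drive_tool(
  moves=[
    [0,[0,0,0],0],
    [0,[0,0,0],0],
    [0,[0,0,0],0],
    [0,[0,0,-1],0],
    [0,[0,0,-2],0],
    [0,[0,0,-2.5],0],
    [0,[0,0,-2.5],0],
  ],
)

```text
time: 3.8
tool_pos: [0.5284, -0.1731, 0.0675]
tcp_rot: [-179.9, 0.1, 3.0]
ft_force: [-0.9, 0.1, 0.4]
width: 0.499
grip_force: 0.0
```

drive_tool(
  moves=[
    [-1,[0,0,-2.5],0],
    [-1,[0,0,-2.5],0],
    [-1,[0,0,-2.5],0],
    [-1,[0,0,-2.5],0],
    [-1,[0,0,-2.5],0],
  ],
  force=40,
)

```text
time: 4.3
tool_pos: [0.5278, -0.1729, 0.0415]
tcp_rot: [-179.9, 0.3, 3.0]
ft_force: [5.3, -2.1, -26.8]
width: 0.198
grip_force: 39.6
```

drive_tool(
  moves=[
    [-0.3,[0,0,0],0],
    [-0.3,[0,0,0],0],
    [-0.3,[0,0,1],0],
    [-0.3,[0,0,2],0],
    [-0.3,[0,0,2],0],
    [-1,[0,0,2],0],
    [-1,[0,0,2],0],
    [-1,[0,0,2],0],
  ],
  force=40,
)

```text
time: 5.1
tool_pos: [0.5303, -0.1736, 0.0655]
tcp_rot: [180.0, -0.1, 3.0]
ft_force: [-0.1, 1.1, 8.6]
width: 0.187
grip_force: 38.8
```

drive_tool(
  moves=[
    [-1,[0.17,-1.2,0],0],
    [-1,[0.55,-2.4,0],0],
    [-1,[1.1,-3.5,0],0],
    [-1,[1.9,-4.4,0],0],
    [-1,[2.8,-5.2,0],0],
    [-1,[3.8,-5.9,0],0],
    [-1,[4.95,-6.3,0],0],
    [-1,[4.95,-6.3,0],0],
  ],
)

```text
time: 5.9
tool_pos: [0.5803, -0.2348, 0.0653]
tcp_rot: [-179.8, -0.1, 3.1]
ft_force: [0.6, 5.5, 8.1]
width: 0.185
grip_force: 39.0
```

drive_tool(
  moves=[
    [-1,[1.2,-0.3,0],0],
    [-1,[2.4,-0.4,0],0],
    [-1,[2.8,-0.4,0],0],
    [-1,[2.8,-0.4,0],0],
    [-1,[2.8,-0.4,0],0],
  ],
)

```text
time: 6.4
tool_pos: [0.5949, -0.2351, 0.0639]
tcp_rot: [-179.5, 1.2, 3.1]
ft_force: [-39.1, 18.0, 26.4]
width: 0.177
grip_force: 69.7
```

drive_tool(
  moves=[
    [-0.2,[2.0,-0.4,0],0],
    [-0.2,[2.0,-0.4,0],0],
    [-0.2,[2.0,-0.4,0],0],
    [-0.2,[2.0,-0.4,4],0.1],
    [-0.2,[0,3,8],0.25],
    [-0.2,[-3,7,12],0.4],
    [-0.2,[-5,11,12],0.55],
    [-0.2,[-7,15,12],0.7],
  ],
)

```text
time: 7.2
tool_pos: [0.5398, -0.0954, 0.1861]
tcp_rot: [179.8, -0.2, 43.4]
ft_force: [-0.5, 0.4, -0.1]
width: 0.403
grip_force: 0.0
```

drive_tool(
  moves=[
    [-0.2,[-3,4,2],0.15],
    [-0.2,[-6,8,4],0.3],
    [-0.2,[-6,8,5],0.45],
    [-0.2,[-6,8,5],0.6],
    [-0.2,[-6,8,5],0.75],
    [-0.2,[-6,8,5],0.87],
    [-0.2,[-6,8,5],0.87],
  ],
)

```text
time: 7.9
tool_pos: [0.4797, -0.0159, 0.234]
tcp_rot: [179.9, 0.0, 93.0]
ft_force: [-0.3, 0.7, 0.2]
width: 0.4
grip_force: 0.0
```

```bash
python3 - <<'E'
from h import *
s=readout.observe(); print(s['time'],s['tool_pos'],s['tcp_rot'])
d=wsnap('w5.png'); save(d,'w5'); t=snap('top','t5.png'); save(t,'t5')
im=t['frame'][95:335,170:490]
im=cv2.convertScaleAbs(cv2.resize(im,(533,400),interpolation=cv2.INTER_CUBIC),alpha=1.4)
im2=cv2.resize(d['frame'],(267,200)); z=np.zeros((400,267,3),np.uint8); z[:200]=im2
cv2.imwrite('pics/c5.png',np.hstack([im,z])[:,:,::-1])
E
```

```text
7.9 [ 0.4797 -0.0159  0.234 ] [179.9371   0.0231  92.9848]
```

View pics/c5.png

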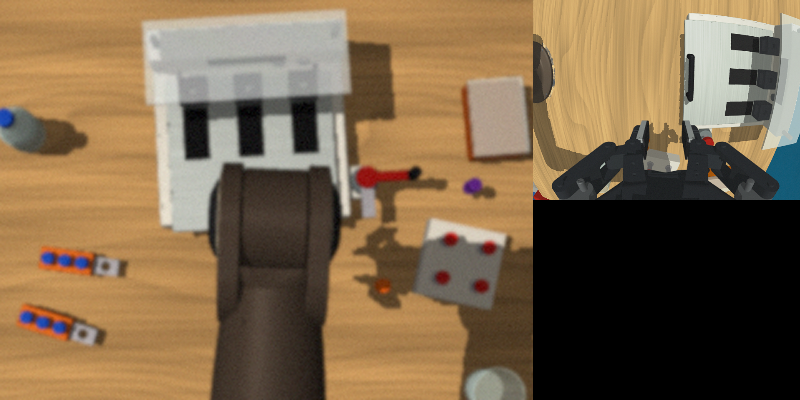

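drive_tool(
  moves=[
    [-0.2,[3,1.2,-1],0],
    [-0.2,[5.3,2,-3],0],
    [-0.2,[5.3,2,-7],0],
    [-0.2,[5.3,2,-11],0],
    [-0.2,[5.3,2,-15],0],
    [-0.2,[5.3,2,-18],0],
    [-0.2,[5.3,2,-18.9],0],
    [-0.2,[5.3,2,-18.9],0],
  ],
)

```text
time: 8.8
tool_pos: [0.5317, 0.0041, 0.0439]
tcp_rot: [-179.9, -0.0, 92.9]
ft_force: [-0.3, 0.0, -0.3]
width: 0.403
grip_force: 0.0
```

drive_tool(
  moves=[
    [-1,[0,0,0],0],
    [-1,[0,0,0],0],
    [-1,[0,0,0],0],
    [-1,[0,0,0],0],
    [-1,[0,0,0],0],
  ],
  force=60,
)

```text
time: 9.3
tool_pos: [0.5335, 0.0042, 0.0469]
tcp_rot: [179.9, 0.0, 93.0]
ft_force: [-4.1, -0.9, 6.9]
width: 0.118
grip_force: 58.9
```

drive_tool(
  moves=[
    [-1,[-0.8,0,0],0],
    [-1,[-2,-0.1,0],0],
    [-1,[-3.4,-0.2,0],0],
    [-1,[-4.8,-0.25,0],0],
    [-1,[-6.2,-0.3,0],0],
    [-1,[-7.6,-0.4,0],0],
    [-1,[-8.6,-0.45,0],0],
    [-1,[-9.2,-0.48,0],0],
  ],
)

```text
time: 10.1
tool_pos: [0.4439, -0.0013, 0.0469]
tcp_rot: [179.6, 0.1, 92.9]
ft_force: [8.2, -3.9, -1.4]
width: 0.118
grip_force: 59.4
```

drive_tool(
  moves=[
    [-1,[-0.3,0,0],0],
    [-1,[-0.3,0,0],0],
    [-1,[-0.3,0,0],0],
  ],
)

```text
time: 10.4
tool_pos: [0.4439, -0.0013, 0.047]
tcp_rot: [179.3, 0.1, 93.0]
ft_force: [15.9, -3.3, -8.9]
width: 0.116
grip_force: 59.8
```

drive_tool(
  moves=[
    [0,[0,0,0],0],
    [0,[0,0,0],0],
    [0,[0,0,0],0],
    [0,[0,0,5],0],
    [0,[1,0,10],0],
    [0,[3,0,15],0],
    [0,[5,1,20],0],
    [0,[6,2,25],0],
  ],
)

```text
time: 11.2
tool_pos: [0.4955, 0.0174, 0.2857]
tcp_rot: [180.0, -0.0, 92.9]
ft_force: [1.7, 0.6, 0.5]
width: 0.497
grip_force: 0.0
```

drive_tool(
  moves=[
    [0,[0,0,0],0],
    [0,[0,0,0],0],
  ],
)

```text
time: 11.4
tool_pos: [0.4959, 0.0176, 0.2849]
tcp_rot: [179.9, 0.0, 93.0]
ft_force: [-0.0, 0.7, -0.3]
width: 0.499
grip_force: 0.0
```

```bash
python3 - <<'E'
from h import *
s=readout.observe(); print(s['time'],s['tool_pos'],s['tcp_rot'])
d=wsnap('w6.png'); save(d,'w6'); t=snap('top','t6.png'); save(t,'t6');t=snap('side','s6.png'); save(t,'s6')
cv2.imwrite('pics/w6b.png',cv2.resize(d['frame'],(800,600),interpolation=cv2.INTER_CUBIC)[:,:,::-1])
E
```

```text
11.4 [0.4959 0.0176 0.2849] [179.8778   0.0023  93.0053]
```

View pics/w6b.png

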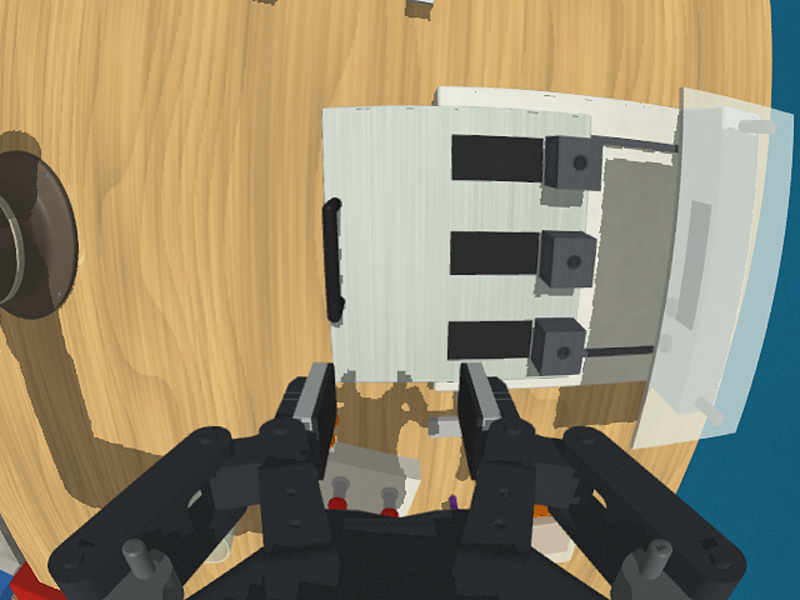

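```bash
python3 - <<'E'
from h import *
W=load('w6')
for n,p,z in [('f2',(580,162),.085),('f1',(573,262),.085),('f0',(563,352),.085),('hA',(335,202),.09),('hB',(336,318),.09),('guardcorner',(683,88),.147),('guardcorner',(634,449),.147),('pad2',(452,181),.05),('pad2',(541,182),.05),('deckFL',(323,109),.049),('lug0',(420,8),.02),('lug1',(264,0),.02)]:
    print(n,at(W,p[0]/1.25,p[1]/1.25,z))
T=load('t6')['frame']; 
im=np.hstack([cv2.resize(T[235:320,170:260],(540,510),interpolation=cv2.INTER_CUBIC)]); cv2.imwrite('pics/c6.png',im[:,:,::-1])
hsv=cv2.cvtColor(T,cv2.COLOR_RGB2HSV); m=cv2.inRange(hsv,(105,120,60),(130,255,255)); m[:235]=0;m[320:]=0;m[:,:150]=0;m[:,280:]=0
n,_,st,ce=cv2.connectedComponentsWithStats(m)
for i in range(1,n):
    if st[i,4]>8: print(ce[i],st[i,4],at(load('t6'),*ce[i],.048))
E
```

```text
f2 [0.6483 0.0984 0.085 ]
f1 [0.6531 0.0104 0.085 ]
f0 [ 0.6586 -0.0767  0.085 ]
hA [0.4448 0.05   0.09  ]
hB [ 0.4475 -0.0503  0.09  ]
guardcorner [0.7071 0.1689 0.147 ]
guardcorner [ 0.7288 -0.1489  0.147 ]
pad2 [0.5433 0.0694 0.05  ]
pad2 [0.6258 0.0757 0.05  ]
deckFL [0.4259 0.1287 0.049 ]
lug0 [0.5073 0.2352 0.02  ]
lug1 [0.3564 0.2435 0.02  ]
[201.5 235.4] 10 [0.5112 0.3267 0.048 ]
[212.     235.8947] 19 [0.51   0.2991 0.048 ]
[185.8065 284.9355] 31 [0.3821 0.3649 0.048 ]
[194.9714 288.1714] 35 [0.3739 0.3409 0.048 ]
[205.1143 291.0286] 35 [0.3666 0.3143 0.048 ]
```

View pics/t6.png

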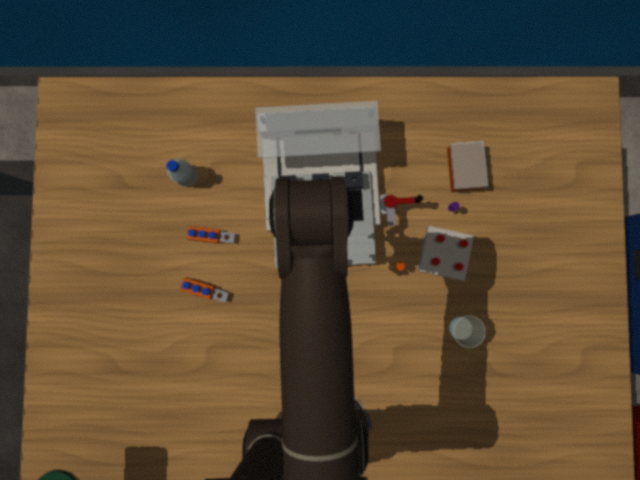

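drive_tool(
  moves=[
    [0,[-1,4,0],-0.1],
    [0,[-2,8,0],-0.15],
    [0,[-3,12,0],-0.15],
    [0,[-4,15,0],-0.15],
    [0,[-5,18,0],-0.15],
    [0,[-5,18,0],-0.15],
    [0,[-5,18,0],-0.15],
  ],
)

```text
time: 12.25
tool_pos: [0.4442, 0.1973, 0.2828]
tcp_rot: [-179.9, 0.1, 84.5]
ft_force: [-0.3, -0.3, 0.4]
width: 0.503
grip_force: 0.0
```

```bash
cat >> h.py <<'E'
def blocks(d):
    f=d['frame']; hsv=cv2.cvtColor(f,cv2.COLOR_RGB2HSV); m=cv2.inRange(hsv,(105,130,90),(130,255,255)); n,l,st,ce=cv2.connectedComponentsWithStats(m)
    return [(ce[i],st[i,4],at(d,*ce[i],.048)) for i in range(1,n) if 150<st[i,4]<4000]
E
python3 - <<'E'
from h import *
s=readout.observe(); print(s['time'],s['tool_pos'],s['tcp_rot'])
d=wsnap('w7.png'); save(d,'w7')
for b in blocks(d): print(*b)
E
```

```text
12.25 [0.4442 0.1973 0.2828] [-179.8968    0.0847   84.4696]
[545.522    9.7223] 569 [0.7516 0.4088 0.048 ]
[371.1974  47.3348] 233 [0.5183 0.3504 0.048 ]
[247.322   49.1653] 236 [0.3828 0.3624 0.048 ]
[370.9444  70.5385] 234 [0.5154 0.3238 0.048 ]
[242.5256  71.8846] 234 [0.3749 0.3371 0.048 ]
[237.987   95.1212] 231 [0.3671 0.3115 0.048 ]
[370.6207  93.9741] 232 [0.5126 0.2974 0.048 ]
```

View pics/w7.png

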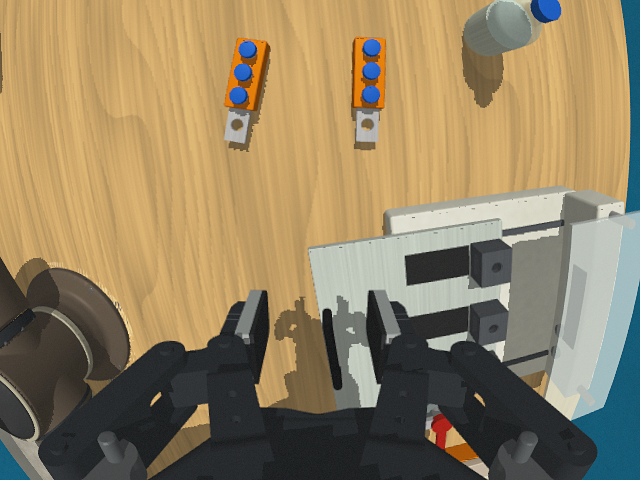

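```bash
python3 - <<'E'
from h import *
for n,pl,pr in (('w7',(266,291),(371,291)),('w3',(303,288),(336,288))):
    d=load(n); M=np.array(d['mount']); dd=dict(d); dd['cam_to_world']=M
    for z in (0,-.01,-.02,-.03,-.035,-.04,-.045): print(n,z,at(dd,*pl,z),at(dd,*pr,z))
E
```

```text
w7 0 [-0.012  -0.0275  0.    ] [-0.012   0.0294  0.    ]
w7 -0.01 [-0.007 -0.026 -0.01 ] [-0.007   0.0277 -0.01  ]
w7 -0.02 [-0.002  -0.0244 -0.02  ] [-0.002   0.0261 -0.02  ]
w7 -0.03 [ 0.003  -0.0229 -0.03  ] [ 0.003   0.0245 -0.03  ]
w7 -0.035 [ 0.0055 -0.0221 -0.035 ] [ 0.0055  0.0237 -0.035 ]
w7 -0.04 [ 0.008  -0.0214 -0.04  ] [ 0.008   0.0228 -0.04  ]
w7 -0.045 [ 0.0105 -0.0206 -0.045 ] [ 0.0105  0.022  -0.045 ]
w3 0 [-0.0088 -0.0066  0.    ] [-0.0088  0.0111  0.    ]
w3 -0.01 [-0.0039 -0.0061 -0.01  ] [-0.0039  0.0106 -0.01  ]
w3 -0.02 [ 0.0009 -0.0057 -0.02  ] [ 0.0009  0.01   -0.02  ]
w3 -0.03 [ 0.0058 -0.0053 -0.03  ] [ 0.0058  0.0095 -0.03  ]
w3 -0.035 [ 0.0083 -0.0051 -0.035 ] [ 0.0083  0.0092 -0.035 ]
w3 -0.04 [ 0.0107 -0.0048 -0.04  ] [ 0.0107  0.0089 -0.04  ]
w3 -0.045 [ 0.0132 -0.0046 -0.045 ] [ 0.0132  0.0086 -0.045 ]
```

drive_tool(
  moves=[
    [0.4,[2,4,0],0],
    [0.4,[4,8,0],0],
    [0.4,[7.1,12.7,-3],-0.01],
    [0.4,[7.1,12.7,-8],-0.01],
    [0.4,[7.1,12.7,-13],-0.01],
    [0.4,[7.1,12.7,-18],-0.01],
    [0.4,[7.1,12.7,-22],-0.01],
    [0.4,[7.1,12.7,-24],-0.01],
  ],
)

```text
time: 13.1
tool_pos: [0.5138, 0.3208, 0.0381]
tcp_rot: [-179.6, 0.3, 83.7]
ft_force: [-0.6, -0.5, 0.7]
width: 0.7
grip_force: 0.0
```

```bash
python3 - <<'E'
from h import *
d=wsnap('w8.png'); save(d,'w8'); s=readout.observe(); print(s['tool_pos'],s['tcp_rot'],s['ft_force'])
for b in blocks(d): print(*b)
cv2.imwrite('pics/c8.png',d['frame'][180:480,120:520][:,:,::-1])
E
```

```text
[0.5131 0.3204 0.0365] [-179.5384    0.3836   83.688 ] [-0.7747 -0.5653 -2.9984]
[320.5795 216.6704] 1353 [0.5192 0.3527 0.048 ]
[ 79.5784 223.101 ] 970 [0.3866 0.3649 0.048 ]
[320.409  267.3576] 1264 [0.5163 0.3269 0.048 ]
[ 81.4305 265.6071] 878 [0.379 0.34  0.048]
[ 84.8471 304.1159] 785 [0.3714 0.3152 0.048 ]
[320.0132 312.9709] 1135 [0.5133 0.301  0.048 ]
```

View pics/c8.png

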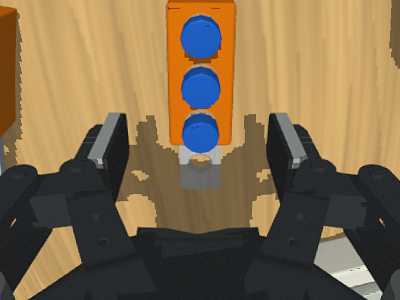

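drive_tool(
  moves=[
    [0.4,[0,0.4,-2],0],
    [0.4,[0,0.4,-4],0],
    [0.4,[0,0.4,-5],0],
    [0.4,[0,0.4,-5.5],0],
    [0.4,[0,0.4,-6],0],
    [0.4,[0,0.4,-6.4],0],
    [0.4,[0,0.4,-6.4],0],
  ],
)

```text
time: 13.85
tool_pos: [0.5163, 0.3283, -0.0199]
tcp_rot: [180.0, -0.0, 83.8]
ft_force: [0.8, 0.3, 0.1]
width: 0.698
grip_force: 0.0
```

drive_tool(
  moves=[
    [0.4,[0,0,-0.4],0],
    [0.4,[0,0,-0.8],0],
    [0.4,[0,0,-1],0],
    [0.4,[0,0,-1],0],
  ],
)

```text
time: 14.25
tool_pos: [0.5159, 0.3282, -0.0305]
tcp_rot: [-180.0, 0.0, 83.8]
ft_force: [-0.1, -0.1, 0.4]
width: 0.703
grip_force: 0.0
```

drive_tool(
  moves=[
    [-1,[0,0,0],0],
    [-1,[0,0,0],0],
    [-1,[0,0,0],0],
    [-1,[0,0,0],0],
    [-1,[0,0,0],0],
  ],
  force=60,
)

```text
time: 14.75
tool_pos: [0.5164, 0.3285, -0.0297]
tcp_rot: [180.0, -0.0, 83.8]
ft_force: [0.2, 0.5, 3.0]
width: 0.41
grip_force: 61.7
```

drive_tool(
  moves=[
    [-1,[0,0,0],0],
    [-1,[0,0,0.6],0],
    [-1,[0,0,1.2],0],
    [-1,[0,0,2],0],
    [-1,[0,0,2],0],
  ],
)

```text
time: 15.25
tool_pos: [0.5169, 0.3288, -0.0087]
tcp_rot: [179.9, -0.1, 83.8]
ft_force: [-0.3, -0.1, -2.1]
width: 0.409
grip_force: 61.2
```

drive_tool(
  moves=[
    [-1,[0,0,4],0],
    [-1,[0,-1,8],0],
    [-1,[0,-4,11],0.15],
    [-1,[0,-8,13],0.3],
    [-1,[0,-12,13],0.45],
    [-1,[0,-16,13],0.6],
    [-1,[0,-20,13],0.75],
    [-1,[0,-24,13],0.9],
  ],
)

```text
time: 16.05
tool_pos: [0.5159, 0.0877, 0.1201]
tcp_rot: [180.0, 0.0, 135.5]
ft_force: [0.0, -0.5, -1.1]
width: 0.409
grip_force: 61.2
```

drive_tool(
  moves=[
    [-1,[1,-3,0],0.14],
    [-1,[2,-6,0],0.28],
    [-1,[2.9,-8.4,0],0.42],
    [-1,[2.9,-8.4,0],0.56],
    [-1,[2.9,-8.4,0],0.7],
    [-1,[2.9,-8.4,0],0.835],
    [-1,[2.9,-8.4,0],0.835],
    [-1,[2.9,-8.4,0],0.835],
  ],
)

```text
time: 16.85
tool_pos: [0.5451, 0.0052, 0.1199]
tcp_rot: [-180.0, -0.0, -177.2]
ft_force: [0.5, -0.0, -2.3]
width: 0.407
grip_force: 66.2
```

```bash
python3 - <<'E'
from h import *
d=wsnap('w9.png'); save(d,'w9'); s=readout.observe(); print(s['tool_pos'],s['tcp_rot'],s['ft_force'],s['width'])
t=snap('top','t9.png'); save(t,'t9'); q=snap('side','s9.png'); save(q,'s9')
a=d['frame']; b=cv2.resize(q['frame'][130:330,260:500],(400,333),interpolation=cv2.INTER_CUBIC); c=cv2.resize(t['frame'][120:300,230:420],(400,267),interpolation=cv2.INTER_CUBIC)
out=np.zeros((600,800,3),np.uint8); out[:300,:400]=cv2.resize(a,(400,300)); out[:333,400:]=b; out[333:,400:]=c[:267]; out[300:600,:400]=a[0:300,120:520]
cv2.imwrite('pics/c9.png',out[:,:,::-1])
E
```

```text
[0.5451 0.0053 0.1199] [ 179.999    -0.0031 -177.1818] [-0.3423 -0.0528 -2.5554] 0.4094991836038467
```

View pics/c9.png

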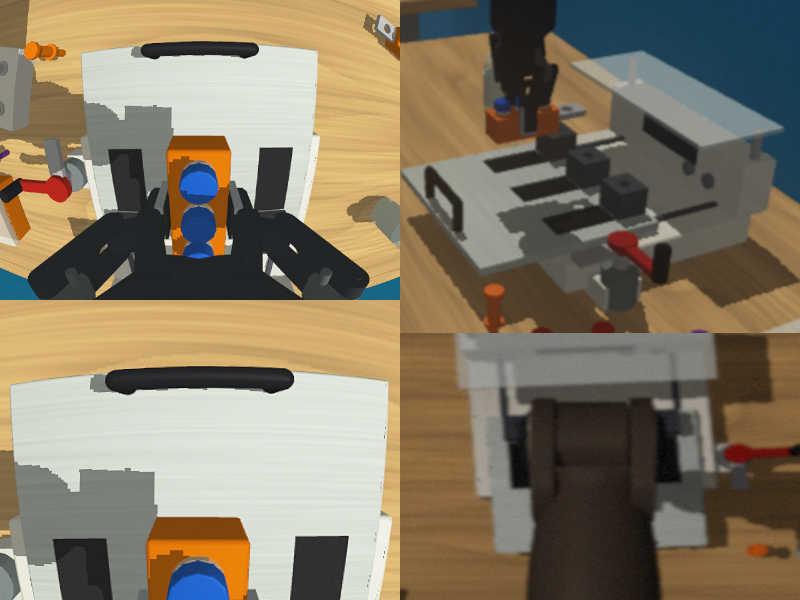

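```bash
python3 - <<'E'
from h import *
d=load('w9')
for n,p,z in [('padL1',(173,240),.05),('padL2',(229,239),.05),('padR1',(415,237),.05),('padR2',(469,237),.05),('hL',(225,80),.086),('hR',(414,80),.086),('bL',(267,245),.182),('bR',(370,243),.182)]: print(n,at(d,*p,z))
for b in blocks(d): print(b[0],b[1],at(d,*b[0],.198))
g=cv2.cvtColor(d['frame'],cv2.COLOR_RGB2GRAY)
for v in (250,270,290): print(v,[int(x) for x in g[v,150:500:6]])
E
```

```text
padL1 [ 0.5561 -0.1032  0.05  ]
padL2 [ 0.5531 -0.0593  0.05  ]
padR1 [0.545  0.0749 0.05  ]
padR2 [0.543  0.1177 0.05  ]
hL [ 0.4448 -0.0536  0.086 ]
hR [0.4393 0.0544 0.086 ]
bL [ 0.5086 -0.0146  0.182 ]
bR [0.5062 0.02   0.182 ]
[317.3632 294.0206] 3208 [0.518  0.0028 0.198 ]
[317.1114 371.1402] 3617 [0.5481 0.0042 0.198 ]
250 [125, 125, 124, 125, 81, 33, 34, 47, 46, 43, 33, 34, 34, 130, 124, 125, 125, 126, 125, 127, 139, 142, 143, 144, 104, 103, 144, 146, 146, 147, 146, 146, 146, 148, 149, 149, 147, 222, 222, 222, 222, 223, 223, 222, 92, 51, 46, 49, 50, 49, 47, 48, 48, 230, 226, 226, 227, 227, 239]
270 [207, 205, 206, 207, 207, 51, 48, 48, 48, 49, 36, 31, 38, 30, 124, 124, 124, 125, 125, 125, 88, 87, 90, 86, 107, 54, 53, 56, 54, 58, 59, 59, 164, 148, 148, 148, 146, 220, 221, 222, 222, 223, 221, 222, 47, 49, 49, 50, 50, 51, 48, 47, 43, 221, 222, 221, 220, 233, 239]
290 [233, 208, 207, 207, 208, 136, 46, 49, 51, 48, 46, 47, 34, 32, 122, 123, 123, 124, 122, 99, 84, 86, 87, 49, 96, 91, 92, 94, 95, 95, 97, 96, 98, 126, 149, 147, 141, 95, 215, 216, 215, 215, 217, 218, 44, 51, 47, 52, 49, 48, 48, 49, 223, 222, 219, 222, 221, 238, 196]
```

drive_tool(
  moves=[
    [-1,[-1,0.1,0],0.009],
    [-1,[-2.2,0.17,0],0.009],
    [-1,[-2.2,0.17,-3],0.009],
    [-1,[-2.2,0.17,-6],0.009],
    [-1,[-2.2,0.17,-7.6],0.009],
    [-1,[-2.2,0.17,-8.2],0.009],
    [-1,[-2.2,0.17,-8.2],0.009],
    [-1,[-2.2,0.17,-8.2],0.009],
  ],
)

```text
time: 17.8
tool_pos: [0.5236, 0.007, 0.039]
tcp_rot: [-180.0, 0.1, -176.5]
ft_force: [0.6, 0.3, -1.1]
width: 0.405
grip_force: 66.4
```

drive_tool(
  moves=[
    [-1,[0,0,-0.2],0],
    [-1,[0,0,-0.4],0],
    [-1,[0,0,-0.4],0],
  ],
)

```text
time: 18.1
tool_pos: [0.5233, 0.0069, 0.0341]
tcp_rot: [-180.0, 0.0, -176.5]
ft_force: [0.1, -0.3, -1.9]
width: 0.405
grip_force: 66.4
```

drive_tool(
  moves=[
    [-1,[0,0,-0.2],0],
    [-1,[0,0,-0.3],0],
    [-1,[0,0,-0.3],0],
  ],
)

```text
time: 18.4
tool_pos: [0.5236, 0.0069, 0.0323]
tcp_rot: [-180.0, 0.1, -176.5]
ft_force: [-3.7, -0.4, 8.2]
width: 0.409
grip_force: 67.6
```

drive_tool(
  moves=[
    [-1,[0,0,-0.2],0],
    [-1,[0,0,-0.3],0],
    [-1,[0,0,-0.3],0],
  ],
)

```text
time: 18.7
tool_pos: [0.5255, 0.007, 0.0322]
tcp_rot: [-180.0, 0.4, -176.5]
ft_force: [-4.7, 0.8, 23.8]
width: 0.411
grip_force: 69.8
```

drive_tool(
  moves=[
    [-1,[0,0,-0.2],0],
    [-1,[0,0,-0.3],0],
    [-1,[0,0,-0.3],0],
  ],
)

```text
time: 19.0
tool_pos: [0.5281, 0.0072, 0.0322]
tcp_rot: [-180.0, 0.7, -176.5]
ft_force: [-5.6, 1.0, 38.8]
width: 0.408
grip_force: 71.7
```

drive_tool(
  moves=[
    [-1,[0,0,0.75],0],
    [-1,[0,0,0.75],0],
    [-1,[1,0.06,0.75],0],
    [-1,[2,0.12,0.75],0],
    [-1,[2.6,0.15,0.75],0],
    [-1,[3.2,0.19,0.75],0],
    [-1,[3.2,0.19,0.75],0],
  ],
)

```text
time: 19.7
tool_pos: [0.5557, 0.0088, 0.0323]
tcp_rot: [-180.0, -0.0, -176.5]
ft_force: [-2.2, 0.5, 8.1]
width: 0.411
grip_force: 67.6
```

drive_tool(
  moves=[
    [-1,[0.7,0.04,0],0],
    [-1,[1.4,0.08,0],0],
    [-1,[2,0.12,0],0],
    [-1,[2.5,0.15,0],0],
    [-1,[2.5,0.15,0],0],
  ],
)

```text
time: 20.2
tool_pos: [0.5805, 0.0103, 0.0323]
tcp_rot: [-180.0, -0.1, -176.5]
ft_force: [-4.0, 0.5, 7.7]
width: 0.409
grip_force: 67.7
```

drive_tool(
  moves=[
    [-1,[0.3,0.02,0],0],
    [-1,[0.6,0.04,0],0],
    [-1,[0.6,0.04,0],0],
  ],
)

```text
time: 20.5
tool_pos: [0.5859, 0.0106, 0.0323]
tcp_rot: [-180.0, -0.1, -176.5]
ft_force: [-5.2, -0.5, 8.3]
width: 0.413
grip_force: 67.9
```

drive_tool(
  moves=[
    [-1,[0.3,0.02,0],0],
    [-1,[0.5,0.03,0],0],
    [-1,[0.5,0.03,0],0],
  ],
)

```text
time: 20.8
tool_pos: [0.5907, 0.0109, 0.0323]
tcp_rot: [-180.0, -0.1, -176.5]
ft_force: [-5.8, -0.2, 8.5]
width: 0.41
grip_force: 67.7
```

drive_tool(
  moves=[
    [-1,[0.3,0.02,0],0],
    [-1,[0.5,0.03,0],0],
    [-1,[0.5,0.03,0],0],
  ],
)

```text
time: 21.1
tool_pos: [0.5957, 0.0112, 0.0323]
tcp_rot: [-180.0, -0.1, -176.5]
ft_force: [-4.5, -1.3, 9.4]
width: 0.404
grip_force: 67.7
```

```bash
cat >> h.py <<'E'
def handle(d,zt=.102,lo=60):
    g=cv2.cvtColor(d['frame'],cv2.COLOR_RGB2GRAY); m=(g<lo).astype(np.uint8); n,l,st,ce=cv2.connectedComponentsWithStats(m)
    for i in range(1,n):
        if st[i,4]>300 and st[i,2]>60 and st[i,3]<70 and st[i,2]>3*st[i,3]: print('handle?',st[i],ce[i],at(d,*ce[i],zt-.003))
E
python3 - <<'E'
from h import *
handle(load('w9'))
d=wsnap('w10.png'); save(d,'w10'); print(readout.observe()['tool_pos'],d['cam_to_world'][:3,3]); handle(d)
for b in blocks(d): print(b[0],b[1],at(d,*b[0],.11))
t=snap('top','t10.png'); save(t,'t10'); q=snap('side','s10.png'); save(q,'s10')
a=load('s9')['frame']; b=q['frame']
df=cv2.absdiff(a,b).max(2)
print([ (v,int(df[v,300:345].max())) for v in range(210,270,6)])
E
```

```text
handle? [ 225   66  189   28 3964] [319.1082  78.1395] [0.4444 0.0001 0.099 ]
[0.5957 0.0112 0.0323] [0.5172 0.0054 0.2119]
handle? [  155    81   321    44 11554] [313.4855 102.2699] [0.5121 0.0039 0.099 ]
[317.3797 293.8398] 3208 [0.5689 0.0085 0.11  ]
[317.0948 371.0567] 3630 [0.5991 0.0103 0.11  ]
[(210, 89), (216, 52), (222, 112), (228, 122), (234, 122), (240, 122), (246, 124), (252, 127), (258, 106), (264, 107)]
```

drive_tool(
  moves=[
    [-1,[-0.8,-0.05,0],0],
    [-1,[-1.8,-0.1,0],0],
    [-1,[-3,-0.18,0],0],
    [-1,[-4.2,-0.25,0],0],
    [-1,[-5.4,-0.32,0],0],
    [-1,[-6.5,-0.38,0],0],
    [-1,[-7.4,-0.44,0],0],
    [-1,[-7.4,-0.44,0],0],
  ],
)

```text
time: 22.05
tool_pos: [0.5203, 0.0068, 0.0323]
tcp_rot: [-180.0, -0.1, -176.5]
ft_force: [0.5, 0.8, 2.8]
width: 0.405
grip_force: 66.8
```

```bash
python3 - <<'E'
from h import *
d=wsnap('w11.png'); save(d,'w11'); s=readout.observe(); print(s['tool_pos'],s['ft_force']); handle(d)
for b in blocks(d): print(b[0],b[1],at(d,*b[0],.11))
E
```

```text
[0.5203 0.0068 0.0323] [-2.2923 -0.6218  4.6825]
handle? [  165   194   301    57 11532] [313.0021 229.5651] [0.4764 0.0016 0.099 ]
[317.3605 293.8909] 3207 [0.4935 0.0041 0.11  ]
[317.0993 371.1156] 3625 [0.5237 0.0058 0.11  ]
```

drive_tool(
  moves=[
    [-1,[0,0,0.3],0],
    [-1,[1,0.06,0.3],0],
    [-1,[2.5,0.15,0.3],0],
    [-1,[4,0.23,0.3],0],
    [-1,[4,0.23,0.3],0],
    [-1,[4,0.23,-0.2],0],
    [-1,[4,0.23,-0.6],0],
    [-1,[4,0.23,-0.6],0],
  ],
)

```text
time: 22.9
tool_pos: [0.5656, 0.0094, 0.0321]
tcp_rot: [-180.0, 0.5, -176.5]
ft_force: [-3.3, 0.6, 29.0]
width: 0.403
grip_force: 70.4
```

drive_tool(
  moves=[
    [-1,[-0.5,-0.03,0],0],
    [-1,[-1,-0.06,0],0],
    [-1,[-1.6,-0.1,0],0],
    [-1,[-2.2,-0.13,0],0],
    [-1,[-2.8,-0.16,0],0],
    [-1,[-3.3,-0.2,0],0],
    [-1,[-3.7,-0.22,0],0],
    [-1,[-3.7,-0.22,0.3],0],
  ],
)

```text
time: 23.7
tool_pos: [0.5278, 0.0072, 0.0325]
tcp_rot: [-180.0, 0.4, -176.5]
ft_force: [0.1, 0.1, -1.0]
width: 0.408
grip_force: 66.7
```

```bash
cat > m.py <<'E'
from h import *
import sys
d=wsnap(sys.argv[1]+'.png'); save(d,sys.argv[1]); s=readout.observe(); print(s['time'],s['tool_pos'],s['tcp_rot'],s['ft_force'],s['width']); handle(d)
for b in blocks(d): print(b[0],b[1],at(d,*b[0],.11))
E
python3 m.py w12
```

```text
23.75 [0.5271 0.0071 0.0322] [-179.9931    0.3082 -176.5105] [-0.9629  0.1459 17.3532] 0.4085238346342307
handle? [  154    86   323    44 11661] [313.289  107.1585] [ 0.4451 -0.0002  0.099 ]
[317.2844 294.2355] 3214 [0.5003 0.0044 0.11  ]
[317.1438 371.2306] 3616 [0.5307 0.0062 0.11  ]
```

drive_tool(
  moves=[
    [-1,[0,0,0.5],0],
    [-1,[0.5,0.03,0.5],0],
    [-1,[1.5,0.09,0.5],0],
    [-1,[2.5,0.15,0.5],0],
    [-1,[3.5,0.2,0.5],0],
    [-1,[4.5,0.26,0.5],0],
    [-1,[5.2,0.3,0.5],0],
    [-1,[5.2,0.3,0.5],0],
  ],
)

```text
time: 24.55
tool_pos: [0.5783, 0.01, 0.0341]
tcp_rot: [-180.0, -0.0, -176.5]
ft_force: [0.9, 0.2, -1.3]
width: 0.407
grip_force: 66.5
```

```bash
python3 m.py w13
```

```text
24.6 [0.5775 0.01   0.0341] [ 179.9995   -0.0371 -176.5097] [-1.0523 -0.0169 -1.1132] 0.40669851561042963
[317.2681 294.1589] 3215 [0.5523 0.0074 0.11  ]
[317.1718 371.2017] 3620 [0.583  0.0092 0.11  ]
```

drive_tool(
  moves=[
    [-1,[0.3,0.02,0],0],
    [-1,[0.5,0.03,0],0],
    [-1,[0.5,0.03,0],0],
  ],
)

```text
time: 24.9
tool_pos: [0.5823, 0.0103, 0.0346]
tcp_rot: [-180.0, 0.0, -176.5]
ft_force: [-0.1, 0.3, -2.3]
width: 0.405
grip_force: 66.5
```

drive_tool(
  moves=[
    [-1,[0.2,0.01,0],0],
    [-1,[0.4,0.02,0],0],
    [-1,[0.4,0.02,0],0],
  ],
)

```text
time: 25.2
tool_pos: [0.5848, 0.0104, 0.0344]
tcp_rot: [180.0, -0.1, -176.5]
ft_force: [-4.3, -0.1, 0.7]
width: 0.408
grip_force: 67.0
```

drive_tool(
  moves=[
    [-1,[0,0,-0.15],0],
    [-1,[0,0,-0.2],0],
    [0.2,[0,0,-0.2],0],
    [0.2,[0,0,-0.2],0],
    [0.2,[0,0,-0.2],0],
    [0.2,[0,0,4],0],
    [0.2,[0,0,9],0],
    [0.2,[0,0,13],0],
  ],
)

```text
time: 26.0
tool_pos: [0.5866, 0.0105, 0.1671]
tcp_rot: [-180.0, 0.1, -176.5]
ft_force: [0.7, -0.2, 0.9]
width: 0.602
grip_force: 0.0
```

```bash
python3 m.py w14
```

```text
26.05 [0.5892 0.0106 0.1742] [-179.9723    0.639  -176.5115] [ 1.0957 -0.0883  5.7836] 0.6021445334114124
handle? [ 240   19  153   28 2791] [316.4765  28.8004] [0.4471 0.0004 0.099 ]
[626.7133  36.8765] 429 [0.4003 0.2496 0.11  ]
[317.3788 198.7977] 697 [0.5597 0.0078 0.11  ]
[317.3527 237.1012] 672 [0.5859 0.0094 0.11  ]
[317.3098 273.3098] 652 [0.6124 0.011  0.11  ]
```

drive_tool(
  moves=[
    [0.2,[-4,2,2],-0.15],
    [0.2,[-7,5,4],-0.3],
    [0.2,[-10,9,4],-0.45],
    [0.2,[-13,13,4],-0.6],
    [0.2,[-16,17,4],-0.75],
    [0.2,[-19,21,4],-0.9],
    [0.2,[-21,25,4],-1.05],
    [0.2,[-21,27,4],-1.2],
  ],
)

```text
time: 26.85
tool_pos: [0.3757, 0.279, 0.2053]
tcp_rot: [179.9, -0.0, 120.1]
ft_force: [0.6, -0.4, 0.5]
width: 0.601
grip_force: 0.0
```

drive_tool(
  moves=[
    [0.2,[0,0,0],-0.15],
    [0.2,[0,0,0],-0.3],
    [0.2,[0,0,0],-0.45],
    [0.2,[0,0,0],-0.6],
    [0.2,[0,0,0],-0.73],
    [0.2,[0,0,0],-0.73],
    [0.2,[0,0,0],-0.73],
  ],
)

```text
time: 27.55
tool_pos: [0.3773, 0.2778, 0.2046]
tcp_rot: [180.0, -0.0, 78.7]
ft_force: [-0.1, -0.0, 0.2]
width: 0.599
grip_force: 0.0
```

```bash
sed -i 's/,.11))/,float(sys.argv[2])))/' m.py; python3 m.py w15 .047
```

```text
27.6 [0.3773 0.2778 0.2046] [179.9857  -0.0159  78.7008] [-0.1293  0.7225  0.2973] 0.5992998878338692
[636.2515  58.0359] 167 [0.783  0.3887 0.047 ]
[302.7983 111.1124] 347 [0.3817 0.3636 0.047 ]
[300.229  140.4551] 345 [0.3742 0.338  0.047 ]
[297.3907 169.5073] 343 [0.3662 0.3124 0.047 ]
[554.104  394.0578] 173 [ 0.6614 -0.0578  0.047 ]
```

drive_tool(
  moves=[
    [0.4,[-0.3,3,-3],-0.096],
    [0.4,[-0.3,6.1,-6],-0.096],
    [0.4,[-0.3,6.1,-10],-0.096],
    [0.4,[-0.3,6.1,-14],-0.096],
    [0.4,[-0.3,6.1,-18],-0.096],
    [0.4,[-0.3,6.1,-21],-0.096],
    [0.4,[-0.3,6.1,-22.5],-0.096],
    [0.4,[-0.3,6.1,-23.4],-0.096],
  ],
)

```text
time: 28.4
tool_pos: [0.3734, 0.338, -0.0312]
tcp_rot: [-179.9, 0.1, 73.1]
ft_force: [-0.0, 0.3, 0.9]
width: 0.698
grip_force: 0.0
```

drive_tool(
  moves=[
    [-1,[0,0,0],0],
    [-1,[0,0,0],0],
    [-1,[0,0,0],0],
    [-1,[0,0,0],0],
    [-1,[0,0,0],0],
    [-1,[0,0,0],0],
  ],
  force=60,
)

```text
time: 29.0
tool_pos: [0.3746, 0.3391, -0.0288]
tcp_rot: [180.0, -0.1, 73.1]
ft_force: [-0.0, -0.5, 3.0]
width: 0.41
grip_force: 61.4
```

drive_tool(
  moves=[
    [-1,[0,0,3],0],
    [-1,[0,0,7],0],
    [-1,[0,-2,11],0.15],
    [-1,[2,-5,15],0.3],
    [-1,[4,-8,15],0.45],
    [-1,[6,-12,15],0.6],
    [-1,[8,-15,15],0.75],
    [-1,[10,-18,15],0.9],
  ],
)

```text
time: 29.8
tool_pos: [0.4741, 0.1579, 0.1205]
tcp_rot: [180.0, 0.0, 123.1]
ft_force: [0.0, 1.3, -2.4]
width: 0.412
grip_force: 61.0
```

drive_tool(
  moves=[
    [-1,[2,-3,0],0.15],
    [-1,[3.5,-6,0],0.3],
    [-1,[4.5,-6.75,0],0.45],
    [-1,[4.5,-6.75,0],0.6],
    [-1,[4.5,-6.75,0],0.75],
    [-1,[4.5,-6.75,0],0.9],
    [-1,[4.5,-6.75,0],1.027],
    [-1,[4.5,-6.75,0],1.027],
  ],
)

```text
time: 30.6
tool_pos: [0.5184, 0.0919, 0.1201]
tcp_rot: [-180.0, -0.0, -178.4]
ft_force: [-0.4, 0.4, -2.6]
width: 0.401
grip_force: 60.9
```

```bash
python3 m.py w16 .198
```

```text
30.65 [0.5185 0.0919 0.1201] [-179.9951   -0.0393 -178.5872] [-0.1214 -0.1175 -2.8057] 0.40924857586176183
handle? [  89  114  169   36 3246] [173.5376 130.2329] [0.4451 0.0083 0.099 ]
[317.3675 285.3697] 3230 [0.4885 0.09   0.198 ]
[185.2509 318.1764] 805 [0.5026 0.0466 0.198 ]
[317.2131 367.5692] 3993 [0.52   0.0908 0.198 ]
[627.2328 441.6332] 567 [0.6025 0.2865 0.198 ]
```

drive_tool(
  moves=[
    [-1,[0,0,-2],0.036],
    [-1,[0,0,-4.5],0.036],
    [-1,[0,0,-6.5],0.036],
    [-1,[0,0,-7.7],0.036],
    [-1,[0,0,-8.1],0.036],
    [-1,[0,0,-8.4],0.036],
    [-1,[0,0,-8.4],0.036],
  ],
)

```text
time: 31.35
tool_pos: [0.5191, 0.0921, 0.0369]
tcp_rot: [180.0, 0.0, -176.4]
ft_force: [0.7, -0.5, -2.5]
width: 0.409
grip_force: 60.9
```

drive_tool(
  moves=[
    [-1,[0,0,-0.1],0],
    [-1,[1,0.05,-0.1],0],
    [-1,[2,0.11,-0.1],0],
    [-1,[3,0.17,-0.1],0],
    [-1,[4,0.23,-0.1],0],
    [-1,[5,0.28,-0.1],0],
    [-1,[5.5,0.31,-0.1],0],
    [-1,[5.5,0.31,-0.1],0],
  ],
)

```text
time: 32.15
tool_pos: [0.5744, 0.0951, 0.0351]
tcp_rot: [-180.0, -0.0, -176.4]
ft_force: [-0.6, -0.2, -2.1]
width: 0.408
grip_force: 60.9
```

drive_tool(
  moves=[
    [-1,[0.2,0.01,0],0],
    [-1,[0.4,0.02,0],0],
    [-1,[0.4,0.02,0],0],
  ],
)

```text
time: 32.45
tool_pos: [0.5777, 0.0953, 0.0355]
tcp_rot: [-180.0, 0.0, -176.4]
ft_force: [-1.2, 0.1, -3.2]
width: 0.41
grip_force: 60.9
```

drive_tool(
  moves=[
    [-1,[0.2,0.01,0],0],
    [-1,[0.4,0.02,0],0],
    [-1,[0.4,0.02,0],0],
  ],
)

```text
time: 32.75
tool_pos: [0.582, 0.0955, 0.0355]
tcp_rot: [180.0, 0.0, -176.4]
ft_force: [-0.0, -0.5, -2.7]
width: 0.406
grip_force: 60.9
```

drive_tool(
  moves=[
    [-1,[0.2,0.01,0],0],
    [-1,[0.3,0.02,0],0],
    [-1,[0.3,0.02,0],0],
  ],
)

```text
time: 33.05
tool_pos: [0.5831, 0.0956, 0.0353]
tcp_rot: [180.0, -0.2, -176.4]
ft_force: [-5.2, 0.2, 1.5]
width: 0.407
grip_force: 61.5
```

drive_tool(
  moves=[
    [-1,[0.15,0.01,0],0],
    [-1,[0.3,0.02,0],0],
    [-1,[0.3,0.02,0],0],
  ],
)

```text
time: 33.35
tool_pos: [0.586, 0.0957, 0.0353]
tcp_rot: [-180.0, -0.2, -176.4]
ft_force: [-6.4, 0.3, 1.8]
width: 0.409
grip_force: 61.5
```

drive_tool(
  moves=[
    [-1,[0,0,-0.15],0],
    [-1,[0,0,-0.2],0],
    [0.2,[0,0,-0.2],0],
    [0.2,[0,0,-0.2],0],
    [0.2,[0,0,-0.2],0],
    [0.2,[-1,0,5],0],
    [0.2,[-3,0,10],0],
    [0.2,[-3,0,14],0],
  ],
)

```text
time: 34.15
tool_pos: [0.5563, 0.0958, 0.1775]
tcp_rot: [180.0, -0.0, -176.4]
ft_force: [1.6, 0.2, 0.1]
width: 0.603
grip_force: 0.0
```

drive_tool(
  moves=[
    [0.2,[-1,-2,4],-0.15],
    [0.2,[-2,-4,8],-0.3],
    [0.2,[-3,-6,12],-0.45],
    [0.2,[-3,-8,14],-0.6],
    [0.2,[-3,-9,14],-0.75],
    [0.2,[-3,-9,14],-0.9],
    [0.2,[-3,-9,14],-1.05],
    [0.2,[-3,-9,14],-1.2],
  ],
)

```text
time: 34.95
tool_pos: [0.528, 0.0057, 0.3159]
tcp_rot: [179.9, 0.0, 114.5]
ft_force: [-0.2, -0.7, -0.5]
width: 0.605
grip_force: 0.0
```

drive_tool(
  moves=[
    [0.2,[0,0,0],-0.15],
    [0.2,[0,0,0],-0.3],
    [0.2,[0,0,0],-0.45],
    [0.2,[0,0,0],-0.45],
    [0.2,[0,0,0],-0.45],
  ],
)

```text
time: 35.45
tool_pos: [0.5279, 0.0059, 0.3157]
tcp_rot: [180.0, -0.0, 89.3]
ft_force: [-0.3, 0.3, -1.3]
width: 0.602
grip_force: 0.0
```

```bash
python3 m.py w17 .11; python3 - <<'E'
from h import *
for n in('w9','w16'):
    d=load(n); print(d['cam_to_world']); M=np.array(d['mount']); T=d['cam_to_world']@np.linalg.inv(M); print(T)
d=load('w17'); cv2.imwrite('pics/w17b.png',cv2.resize(d['frame'][40:340,180:580],(800,600),interpolation=cv2.INTER_CUBIC)[:,:,::-1])
E
```

```text
35.5 [0.5278 0.0059 0.3156] [179.9749   0.0002  89.2685] [ 0.2217 -0.2105  0.7974] 0.6031256817682495
[397.3843 107.8545] 268 [0.612  0.0961 0.11  ]
[346.5341 109.8485] 264 [0.5591 0.0929 0.11  ]
[372.1439 108.5909] 264 [0.5855 0.0946 0.11  ]
[376.0798 188.2966] 263 [0.5907 0.0105 0.11  ]
[400.185  186.6102] 254 [0.6169 0.0125 0.11  ]
[351.1346 189.7846] 260 [0.5641 0.009  0.11  ]
[ 11.4865 472.7447] 333 [-0.3071 -0.7056  0.11  ]
[[-0.0487  0.9501  0.3081  0.4663]
 [ 0.9988  0.0463  0.015   0.0003]
 [ 0.      0.3085 -0.9512  0.2994]
 [ 0.      0.      0.      1.    ]]
[[-0.9988 -0.0487 -0.0001  0.5451]
 [-0.0487  0.9988 -0.      0.0052]
 [ 0.0001 -0.     -1.      0.1199]
 [ 0.      0.      0.      1.    ]]
[[-0.0277  0.9511  0.3077  0.4396]
 [ 0.9996  0.0263  0.0084  0.0886]
 [-0.0001  0.3079 -0.9514  0.2996]
 [ 0.      0.      0.      1.    ]]
[[-0.9996 -0.0276 -0.0008  0.5184]
 [-0.0276  0.9996 -0.0002  0.0919]
 [ 0.0008 -0.0001 -1.      0.1201]
 [ 0.      0.      0.      1.    ]]
```

```bash
cat >> h.py <<'E'
def hole(d,p,w=9,pr=True):
    c=pix(d,p); u,v=np.round(c).astype(int); g=cv2.cvtColor(d['frame'],cv2.COLOR_RGB2GRAY)[v-w:v+w+1,u-w:u+w+1]
    if pr: print(c); print(g[::1,::1])
    return c
E
python3 - <<'E'
from h import *
np.set_printoptions(linewidth=200)
d=load('w17')
for p in ([.648,.0983,.098],[.653,.0142,.098]): hole(d,p)
E
```

```text
[427.2167 107.6059]
[[ 88  83  87  85  85  87  85  86  83  85  88  86  84  83  86  84  84  83  85]
 [ 90  83  85  86  84  85  84  87  88  87  87  90  87  86  86  85  86  83  82]
 [ 89  86  87  88  85  85  86  83  81  81  80  85  89  87  87  86  81  85  81]
 [ 87  85  84  86  84  82  74  68  60  56  57  62  67  78  86  88  83  83  86]
 [ 89  83  85  86  84  67  68  53  68  59  49  55  56  63  76  87  88  85  80]
 [ 88  86  86  87  73  80  87  39  59  79  75  47  42  57  67  82  87  83  83]
 [ 89  85  82  83  77 109 102  44  38  62  95  77  43  41  68  68  82  83  83]
 [ 85  87  84  76  96 116 102  53  42  44  88  95  50  44  60  69  79  86  82]
 [ 88  85  84  76 100 116 103  58  43  44  80  91  76  44  45  70  74  85  82]
 [ 86  88  85  76 107 118 103  65  43  44  77  92  81  49  44  72  78  87  83]
 [ 87  86  83  78 107 119 106  66  43  43  82  93  85  56  43  71  77  84  84]
 [ 87  90  85  82  90 114 107  73  41  48  85 101  72  47  56  74  79  84  86]
 [ 87  85  84  83  89 111 110  76  35  63  90  95  67  48  68  76  83  83  83]
 [ 85  88  87  84  83  92 101  78  57  94  99  79  62
[... 1243 characters left out ...]
84  79  86 113 106  41  50  77  97  97  71  44  55  74  77  84  81]
 [ 84  85  81  80  75  71  58  46  73  97 102 109  62  44  49  75  82  80  83]
 [ 86  85  83  77  57  51  51  78  94  94 106  84  52  48  70  77  80  85  83]
 [ 83  85  84  84  90 144 137 134 162 103  86  59  55  59  76  80  83  82  82]
 [ 85  84  82  84  83  97 151 160 134  67  66  56  61  73  80  83  82  81  81]
 [ 85  86  82  85  86  84  93  91  81  56  56  70  81  77  80  84  83  82  82]
 [ 85  85  85  85  85  82  81  80  78  83  78  82  86  82  85  86  82  84  83]
 [ 85  84  81  83  85  83  84  86  84  86  86  86  86  84  85  85  83  84  80]
 [ 87  83  82  87  84  83  81  79  86  85  85  84  83  83  85  86  84  81  80]]
```

drive_tool(
  moves=[
    [0,[-2,-4.5,0],0],
    [0,[-4,-9,0],0],
    [0,[-6,-13.5,0],0],
    [0,[-8,-18,0],0],
    [0,[-10,-22.5,0],0],
    [0,[-12,-27,0],0],
    [0,[-13,-31,0],0],
    [0,[-13,-34,0],0],
  ],
)

```text
time: 36.3
tool_pos: [0.3961, -0.3364, 0.316]
tcp_rot: [180.0, 0.1, 89.1]
ft_force: [1.1, 0.3, -0.5]
width: 0.502
grip_force: 0.0
```

drive_tool(
  moves=[
    [0,[0,0,0],0],
    [0,[0,0,0],0],
    [0,[0,0,0],0],
  ],
)

```text
time: 36.6
tool_pos: [0.3978, -0.3333, 0.3156]
tcp_rot: [180.0, -0.0, 89.2]
ft_force: [0.7, 0.0, -0.1]
width: 0.498
grip_force: 0.0
```

```bash
cat >> h.py <<'E'
def reds(d,z):
    hsv=cv2.cvtColor(d['frame'],cv2.COLOR_RGB2HSV); m=cv2.inRange(hsv,(0,150,60),(6,255,255))|cv2.inRange(hsv,(174,150,60),(180,255,255)); n,l,st,ce=cv2.connectedComponentsWithStats(m)
    for i in range(1,n):
        if st[i,4]>80: print('red',ce[i],st[i],at(d,*ce[i],z))
E
python3 - <<'E'
from h import *
d=wsnap('w18.png'); save(d,'w18'); s=readout.observe(); print(s['tool_pos'],s['tcp_rot'],np.array(d['mount'])[:3,3]); reds(d,.083)
print(np.array(load('w17')['mount'])[:3,3])
E
```

```text
[ 0.3979 -0.3331  0.3157] [179.9837  -0.0004  89.2113] [ 0.0779  0.     -0.1795]
red [488.0154  64.6881] [ 474   37   28   68 1106] [ 0.5986 -0.1836  0.083 ]
red [359.1062 140.9634] [350 132  19  19 273] [ 0.4451 -0.2802  0.083 ]
red [409.8755 152.7237] [401 144  18  18 257] [ 0.5031 -0.2927  0.083 ]
red [347.4886 192.3598] [339 184  18  18 264] [ 0.4322 -0.3384  0.083 ]
red [397.3765 202.8138] [389 194  18  19 247] [ 0.4903 -0.3509  0.083 ]
red [ 38.7064 424.262 ] [   8  393   74   87 2599] [-0.2031 -0.8044  0.083 ]
red [178.7674 446.2978] [ 146  422   64   58 1350] [ 0.1464 -0.7785  0.083 ]
[ 0.0779  0.     -0.1795]
```

drive_tool(
  moves=[
    [0,[3,1,0],0.15],
    [0,[6,2,0],0.3],
    [0,[9,3,0],0.45],
    [0,[10.6,4.1,0],0.6],
    [0,[10.6,4.1,0],0.75],
    [0,[10.6,4.1,0],0.9],
    [0,[10.6,4.1,0],1.05],
    [0,[10.6,4.1,0],1.2],
  ],
)

```text
time: 37.45
tool_pos: [0.5041, -0.2915, 0.3159]
tcp_rot: [-180.0, 0.0, 158.4]
ft_force: [-0.8, -0.7, -0.1]
width: 0.497
grip_force: 0.0
```

drive_tool(
  moves=[
    [0,[0,0,-2],0.15],
    [0,[0,0,-5],0.3],
    [0,[0,0,-9],0.446],
    [0,[0,0,-13],0.446],
    [0,[0,0,-17],0.446],
    [0,[0,0,-20],0.446],
    [0,[0,0,-22],0.446],
    [0,[0,0,-22],0.446],
  ],
)

```text
time: 38.25
tool_pos: [0.5021, -0.2907, 0.0927]
tcp_rot: [179.8, -0.2, -176.5]
ft_force: [-0.6, 0.6, -0.3]
width: 0.499
grip_force: 0.0
```

```bash
python3 - <<'E'
from h import *
d=wsnap('w19.png'); save(d,'w19'); s=readout.observe(); print(s['tool_pos'],s['tcp_rot'],s['ft_force']); reds(d,.083)
M=dict(d); M['cam_to_world']=np.array(d['mount'])
E
```

```text
[ 0.5031 -0.2915  0.0948] [ 179.9249   -0.1066 -176.4817] [0.0616 0.3659 0.4138]
red [234.9585 132.6954] [ 215  113   41   40 1300] [ 0.4322 -0.3383  0.083 ]
red [346.2456 162.7836] [ 326  143   41   41 1303] [ 0.4449 -0.2805  0.083 ]
red [211.6966 238.3279] [ 193  220   39   38 1104] [ 0.49   -0.3509  0.083 ]
red [314.8884 266.1554] [ 297  248   37   37 1120] [ 0.5026 -0.2931  0.083 ]
```

drive_tool(
  moves=[
    [0,[0,-0.15,-3],0],
    [0,[0,-0.15,-5.5],0],
    [0,[0,-0.15,-7],0],
    [0,[0,-0.15,-7.8],0],
    [0,[0,-0.15,-8.2],0],
    [0,[0,-0.15,-8.2],0],
  ],
)

```text
time: 38.9
tool_pos: [0.5044, -0.2947, 0.0144]
tcp_rot: [-180.0, 0.1, -176.6]
ft_force: [0.1, -0.0, -0.1]
width: 0.502
grip_force: 0.0
```

drive_tool(
  moves=[
    [-1,[0,0,0],0],
    [-1,[0,0,0],0],
    [-1,[0,0,0],0],
    [-1,[0,0,0],0],
    [-1,[0,0,0],0],
  ],
  force=50,
)

```text
time: 39.4
tool_pos: [0.5045, -0.295, 0.0147]
tcp_rot: [-179.9, 0.1, -176.6]
ft_force: [0.1, 1.5, 5.8]
width: 0.234
grip_force: 48.6
```

drive_tool(
  moves=[
    [-1,[0,0,0.5],0],
    [-1,[0,0,2],0],
    [-1,[0,0,4],0],
    [-1,[0,0,7],0],
    [-1,[0,0,10],0],
    [-1,[0,0,12],0],
    [-1,[0,0,12],0],
    [-1,[0,0,12],0],
  ],
  force=80,
)

```text
time: 40.2
tool_pos: [0.5036, -0.2946, 0.1331]
tcp_rot: [-180.0, -0.0, -176.6]
ft_force: [-0.0, 0.9, -0.9]
width: 0.22
grip_force: 78.1
```

```bash
cat > n.py <<'E'
from h import *
import sys
d=wsnap(sys.argv[1]+'.png'); save(d,sys.argv[1]); s=readout.observe(); print(s['time'],s['tool_pos'],s['tcp_rot'],s['ft_force'],s['width']); reds(d,float(sys.argv[2]))
E
python3 n.py w20 .203; python3 - <<'E'
from h import *
d=load('w20'); cv2.imwrite('pics/w20b.png',cv2.resize(d['frame'][160:460,120:520],(800,600))[:,:,::-1])
E
```

```text
40.25 [ 0.5031 -0.2943  0.1322] [ 179.9475   -0.0814 -176.5992] [ 0.1986 -0.2912 -0.9574] 0.2183977976866779
red [254.7774 127.9888] [238 112  34  33 894] [ 0.4284 -0.3186  0.203 ]
red [347.5571 153.2678] [331 137  34  33 885] [ 0.4345 -0.2909  0.203 ]
red [233.7226 217.1589] [218 201  32  33 793] [ 0.456  -0.3245  0.203 ]
red [317.3388 342.0864] [ 291  315   54   55 2488] [ 0.4999 -0.2959  0.203 ]
red [473.6998 352.058 ] [453 340  37  29 603] [ 0.504  -0.2353  0.203 ]
```

View pics/w20b.png

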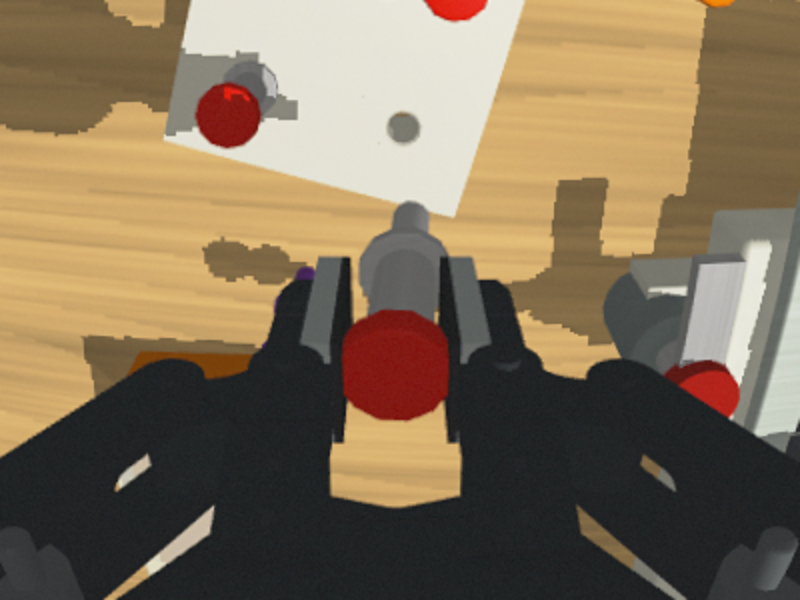

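```bash
python3 - <<'E'
from h import *
d=load('w20'); M=np.array(d['mount']); T=d['cam_to_world']@np.linalg.inv(M)
for n,p,z in [('knob',(317.3,342.1),.200),('flange',(321.5,292),.1615),('tip',(325.3,263),.1245),('tipR',(334,266),.126),('tipL',(316.5,266),.126)]:
    w=at(d,*p,z); print(n,w,T[:3,:3].T@(w-T[:3,3]))
f=d['frame'][240:330,290:360]; g=cv2.cvtColor(f,cv2.COLOR_RGB2GRAY)
np.set_printoptions(linewidth=250)
print(g[18:60:4,::2])
E
```

```text
knob [ 0.502  -0.2958  0.2   ] [ 0.0018 -0.0011 -0.0669]
flange [ 0.5007 -0.294   0.1615] [ 0.0029  0.0008 -0.0284]
tip [ 0.5014 -0.2915  0.1245] [0.002  0.0033 0.0086]
tipR [ 0.5023 -0.2867  0.126 ] [0.0008 0.008  0.0071]
tipL [ 0.5029 -0.2962  0.126 ] [ 0.0008 -0.0015  0.0071]
[[174 175 175 173 174 173 174 176 198 222 229 227 226 226 225 226 227 227 227 227 226 226 226 226 226 227 226 227 227 227 199 175 175 177 173]
 [177 178 178 177 178 179 179 179 180 180 178 179 178 177 185 137  92  96  96  97 158 222 226 226 227 226 227 226 227 229 172 175 176 177 178]
 [161 163 164 163 163 162 162 161 163 163 163 165 164 149  94  97  97  96 102 107 116 122 147 191 213 223 227 228 228 171 173 174 173 174 175]
 [179 180 180 181 180 179 179 178 179 180 181 178 180 126  96  99  99 100 103 110 120 123 152 172 170 170 168 168 166 166 166 167 166 166 166]
 [187 186 187 188 186 188 186 186 188 187 188 191 172  90  94  94  95  98  95 100 116 128 162 182 181 183 181 183 182 182 183 183 182 183 182]
 [183 184 184 184 184 185 185 187 177  91  93  98 110 110 110 111 111 112 111 110 111  97  97 115 199 193 192 192 189 192 192 192 190 193 193]
 [176 175 177 175 176 177 177 130 107 110 108 106 107 106 108 109 108 108 107 108 110 109 110 109 104  92 183 184 186 187 185 187 187 186 187]
 [190 192 192 192 190 186 103 108 107 108 108 106 105  94  96  96  98  99  95  98 103 109 110 109 108 107  96 163 182 182 182 181 182 179 178]
 [ 83  25  19 189 183 105 108 110 108 109  94  94  96  95  96  97  97  97  99  97  96  98  97 107 108  33  28  69  96  94  93  93  92 126 176]
 [ 47  32  23 164 187 108 105 107 104  94  92  97  96  95  94  97  98 100  97  97  96  97  96  98 107  25  31  31 100  98  95  96  94  90 179]
 [ 42  25  18 151 171 108 107 107 104  94  94  95  94  94  95  97  99  99 100  96  98  98  97  97 105  24  29  35  80  95  94  95  96  95 138]]
```

drive_tool(
  moves=[
    [-1,[1,3,2.8],0],
    [-1,[3,7,2.8],0],
    [-1,[5,11.5,2.8],0],
    [-1,[7,16,2.8],0],
    [-1,[9,20.5,2.8],0],
    [-1,[11,25,2.8],0],
    [-1,[12.5,29.5,2.8],0],
    [-1,[13.5,33.5,2.8],0],
  ],
)

```text
time: 41.05
tool_pos: [0.6385, 0.0427, 0.159]
tcp_rot: [180.0, -0.2, -176.6]
ft_force: [0.4, -1.2, -0.9]
width: 0.224
grip_force: 78.1
```

```bash
python3 n.py w21 .228; python3 - <<'E'
from h import *
d=load('w21'); M=np.array(d['mount']); T=d['cam_to_world']@np.linalg.inv(M); print(T[:3,3]); 
for b in blocks(d): print(b[0],b[1],at(d,*b[0],.11))
E
```

```text
41.1 [0.6393 0.0484 0.1585] [ 179.7829   -0.162  -176.2893] [ 0.5724  3.3861 -0.6375] 0.22316881462484522
red [ 56.2298 170.5596] [  14  149   74   42 1889] [ 0.5771 -0.0556  0.228 ]
red [317.3736 342.1254] [ 291  315   54   55 2497] [0.6356 0.0415 0.228 ]
[0.6385 0.0427 0.159 ]
[270.5    124.0892] 762 [0.5643 0.0086 0.11  ]
[405.9011 125.653 ] 758 [0.5593 0.0917 0.11  ]
[271.4702 166.4781] 755 [0.5906 0.0103 0.11  ]
[404.4035 167.3861] 746 [0.5856 0.0933 0.11  ]
[272.5377 207.7129] 742 [0.617  0.0119 0.11  ]
[402.4595 208.0741] 729 [0.612 0.095 0.11 ]
```

drive_tool(
  moves=[
    [-1,[0,0,0],0],
    [-1,[0,0,0],0],
    [-1,[0,0,0],0],
  ],
)

```text
time: 41.4
tool_pos: [0.6381, 0.0392, 0.1607]
tcp_rot: [-180.0, -0.1, -176.7]
ft_force: [0.3, -0.6, -0.5]
width: 0.223
grip_force: 78.1
```

```bash
python3 m.py w22 .11;python3 - <<'E'
from h import *
reds(load('w22'),.228)
E
```

```text
41.45 [0.6382 0.039  0.1611] [-179.9889   -0.0495 -176.6974] [-0.755  -0.2432 -0.8803] 0.2226938769259721
[276.1009 124.6878] 743 [0.5642 0.0085 0.11  ]
[410.4381 126.5286] 751 [0.5594 0.0917 0.11  ]
[277.0997 166.9704] 742 [0.5907 0.0102 0.11  ]
[408.862  167.7268] 732 [0.5856 0.0932 0.11  ]
[278.3644 207.8562] 730 [0.617  0.0119 0.11  ]
[406.7001 207.9484] 717 [0.6119 0.0947 0.11  ]
red [ 60.394  170.9952] [  18  150   74   41 1891] [ 0.5769 -0.0583  0.228 ]
red [317.3304 342.1295] [ 291  315   54   55 2494] [0.6363 0.038  0.228 ]
```

drive_tool(
  moves=[
    [-1,[0.4,2,0],0],
    [-1,[0.8,4,0],0],
    [-1,[1.2,5.6,0],0],
    [-1,[1.2,5.6,-1.5],0],
    [-1,[1.2,5.6,-3],0],
    [-1,[1.2,5.6,-4.2],0],
    [-1,[1.2,5.6,-4.7],0],
    [-1,[1.2,5.6,-4.7],0],
  ],
)

```text
time: 42.25
tool_pos: [0.6502, 0.0964, 0.1136]
tcp_rot: [-180.0, -0.1, -176.6]
ft_force: [-0.7, 0.1, -0.0]
width: 0.222
grip_force: 78.2
```

drive_tool(
  moves=[
    [-1,[0,0,-0.3],0],
    [-1,[0,0,-0.6],0],
    [-1,[0,0,-0.9],0],
    [-1,[0,0,-0.9],0],
  ],
)

```text
time: 42.65
tool_pos: [0.6506, 0.0963, 0.1052]
tcp_rot: [-180.0, -0.0, -176.6]
ft_force: [0.0, 0.0, -1.0]
width: 0.222
grip_force: 78.2
```

drive_tool(
  moves=[
    [-1,[0,-0.1,-0.2],0],
    [-1,[0,-0.1,-0.4],0],
    [-1,[0,-0.1,-0.7],0],
    [-1,[0,-0.1,-0.7],0],
  ],
)

```text
time: 43.05
tool_pos: [0.6504, 0.0953, 0.0979]
tcp_rot: [-180.0, -0.0, -176.6]
ft_force: [1.1, -0.6, -0.5]
width: 0.219
grip_force: 78.2
```

drive_tool(
  moves=[
    [-1,[0,0.03,-0.3],0],
    [-1,[0,0.06,-0.6],0],
    [-1,[0,0.1,-0.9],0],
    [-1,[0,0.1,-0.9],0],
  ],
)

```text
time: 43.45
tool_pos: [0.6503, 0.0962, 0.0887]
tcp_rot: [-180.0, -0.1, -176.6]
ft_force: [-1.4, -0.7, -2.5]
width: 0.219
grip_force: 78.2
```

drive_tool(
  moves=[
    [-1,[0,0.03,-0.3],0],
    [-1,[0,0.06,-0.6],0],
    [-1,[0,0.1,-0.9],0],
    [-1,[0,0.1,-0.9],0],
  ],
)

```text
time: 43.85
tool_pos: [0.6504, 0.0971, 0.0799]
tcp_rot: [-180.0, -0.0, -176.6]
ft_force: [-0.7, -3.7, -0.3]
width: 0.221
grip_force: 78.3
```

drive_tool(
  moves=[
    [-1,[0,0,-0.3],0],
    [-1,[0,0,-0.6],0],
    [-1,[0,0,-0.8],0],
    [-1,[0,0,-0.8],0],
  ],
)

```text
time: 44.25
tool_pos: [0.6509, 0.0974, 0.0728]
tcp_rot: [180.0, 0.0, -176.6]
ft_force: [-1.6, -3.0, 4.1]
width: 0.225
grip_force: 78.8
```

drive_tool(
  moves=[
    [-1,[0,0,-0.2],0],
    [-1,[0,0,-0.4],0],
    [-1,[0,0,-0.4],0],
  ],
)

```text
time: 44.55
tool_pos: [0.6524, 0.0976, 0.0726]
tcp_rot: [180.0, 0.3, -176.6]
ft_force: [-4.6, -3.4, 19.4]
width: 0.223
grip_force: 80.0
```

drive_tool(
  moves=[
    [-1,[0,0,0.4],0],
    [0,[0,0,0.4],0],
    [0,[0,0,0.4],0],
    [0,[0,0,0.4],0],
    [0,[0,0,4],0],
    [0,[0,0,8],0],
    [0,[-1,-1,12],0],
    [0,[-3,-4,12],0],
  ],
)

```text
time: 45.35
tool_pos: [0.6239, 0.0594, 0.1937]
tcp_rot: [179.9, 0.5, -176.4]
ft_force: [0.5, -1.1, 0.4]
width: 0.498
grip_force: 0.0
```

drive_tool(
  moves=[
    [0,[-2,-4.5,0],0],
    [0,[-4,-9,0],0],
    [0,[-6,-13.5,0],0],
    [0,[-8,-18,0],0],
    [0,[-10,-22,0],0],
    [0,[-12,-26,0],0],
    [0,[-14,-30,0],0],
    [0,[-16,-33,0],0],
  ],
)

```text
time: 46.15
tool_pos: [0.4598, -0.2744, 0.188]
tcp_rot: [180.0, 0.0, -176.6]
ft_force: [0.3, -0.1, 0.4]
width: 0.501
grip_force: 0.0
```

drive_tool(
  moves=[
    [0,[-1.5,-1,-3],0],
    [0,[-1.5,-1,-7],0],
    [0,[-1.5,-1,-10],0],
    [0,[-1.5,-1,-10],0],
    [0,[-1.5,-1,-10],0],
  ],
)

```text
time: 46.65
tool_pos: [0.4456, -0.2823, 0.0886]
tcp_rot: [180.0, -0.0, -176.6]
ft_force: [0.7, 0.5, 0.9]
width: 0.498
grip_force: 0.0
```

```bash
python3 n.py w23 .083
```

```text
46.7 [ 0.4465 -0.2828  0.0898] [-179.966     0.0688 -176.5747] [ 0.6658 -0.0998  1.4386] 0.4972606334566201
red [217.4031 237.553 ] [ 199  219   38   38 1161] [ 0.4313 -0.3381  0.083 ]
red [323.0778 265.722 ] [ 304  247   39   38 1169] [ 0.4439 -0.2804  0.083 ]
red [201.6486 326.578 ] [185 310  35  34 865] [ 0.4888 -0.3507  0.083 ]
red [452.6047 444.359 ] [430 431  43  30 688] [ 0.5939 -0.1675  0.083 ]
```

drive_tool(
  moves=[
    [0,[0,0.33,0],0],
    [0,[0,0.33,-3],0],
    [0,[0,0.33,-5.5],0],
    [0,[0,0.33,-7],0],
    [0,[0,0.33,-7.4],0],
    [0,[0,0.33,-7.4],0],
    [0,[0,0.33,-7.4],0],
  ],
)

```text
time: 47.4
tool_pos: [0.4468, -0.2798, 0.016]
tcp_rot: [-179.9, 0.1, -176.6]
ft_force: [-0.9, 0.2, -0.0]
width: 0.503
grip_force: 0.0
```

drive_tool(
  moves=[
    [-1,[0,0,0],0],
    [-1,[0,0,0],0],
    [-1,[0,0,0],0],
    [-1,[0,0,0],0],
    [-1,[0,0,0],0],
  ],
  force=50,
)

```text
time: 47.9
tool_pos: [0.4466, -0.2797, 0.0157]
tcp_rot: [-179.9, 0.1, -176.6]
ft_force: [-0.3, 0.8, 6.5]
width: 0.232
grip_force: 48.5
```

drive_tool(
  moves=[
    [-1,[0,0,0.5],0],
    [-1,[0,0,2],0],
    [-1,[0,0,4],0],
    [-1,[0,0,7],0],
    [-1,[0,0,10],0],
    [-1,[0,0,12],0],
    [-1,[0,0,14],0],
    [-1,[0,0,14],0],
  ],
  force=80,
)

```text
time: 48.7
tool_pos: [0.4469, -0.2801, 0.1573]
tcp_rot: [-179.8, 0.2, -176.6]
ft_force: [0.3, -0.3, -0.7]
width: 0.223
grip_force: 78.1
```

```bash
python3 n.py w24 .22; python3 - <<'E'
from h import *
np.set_printoptions(linewidth=250)
d=load('w24'); f=d['frame'][240:330,290:360]; g=cv2.cvtColor(f,cv2.COLOR_RGB2GRAY)
print(g[10:60:4,::2])
E
```

```text
48.75 [ 0.4463 -0.2798  0.1554] [-179.917     0.1077 -176.6051] [ 0.568   0.5545 -0.5438] 0.21995542245464458
red [238.6766 205.2605] [225 191  29  30 668] [ 0.3969 -0.3098  0.22  ]
red [223.5699 278.354 ] [210 265  27  28 565] [ 0.4236 -0.3155  0.22  ]
red [317.1127 338.3425] [ 291  311   53   55 2467] [ 0.4461 -0.2812  0.22  ]
red [630.2051 429.3718] [623 422  16  16 156] [ 0.533  -0.0604  0.22  ]
[[223 223 223 224 223 224 224 224 223 225 224 224 224 224 224 224 223 223 224 225 224 224 225 225 225 225 224 216 169 173 171 174 173 172 173]
 [223 223 224 222 223 223 224 224 224 224 224 223 225 225 223 225 224 224 224 224 224 225 224 224 225 224 228 169 160 159 160 159 158 160 159]
 [224 224 224 223 224 224 223 223 224 223 224 225 229 168 167 131 197 230 225 225 224 224 225 224 224 225 203 162 173 173 173 172 172 174 181]
 [223 223 223 223 223 224 223 222 223 224 229 111  96  99 100  97 101 107 142 228 224 224 223 223 225 223 181 179 181 180 180 181 181 182 180]
 [223 223 222 223 224 223 224 223 223 225 127  95 100  99 100  97 104 110 115 186 223 224 224 224 224 187 183 183 183 182 182
[... 462 characters left out ...]
09 116 104 106 104 105 105 105 102 101  99  96  95  98 102 106 109 104 107 104 102  95 181 179 179 178 176 177 177 178 176 176]
 [225 225 225 198 102 103 105 106 102  95  94  93  94  96  95  95  95  92  94  93 101 105 106 105 104  95 181 180 180 178 179 179 179 178 177]
 [ 79  27  26 105 104 105 105  99  94  97  96  92  96  95  96  95  93  95  94  95  92  91 106 106 109  32  32  67  96  95  94  93  92 129 181]
 [ 55  29  25  97 107 106 106  92  94  94  95  91  95  95  94  93  94  93  92  93  93  89 103 106 106  24  31  31  96  95  92  93  94  92 161]
 [ 37  35  25 118 104 106 101  94  93  96  96  94  95  95  94  94  92  93  94  94  93  92 101 106 105  25  24  26  80  93  94  93  94  92 136]]
```

```bash
python3 - <<'E'
from h import *
for nm,L in (('w24',[('knob',(317.1,338.3),.2225),('tip',(319,262),.147),('flc',(318.4,289),.1837)]),('w20',[('knob',(317.3,342.1),.2005),('tip',(325.3,263),.1245)])):
    d=load(nm); M=np.array(d['mount']); T=d['cam_to_world']@np.linalg.inv(M)
    for n,p,z in L:
        w=at(d,*p,z); print(nm,n,w,T[:3,:3].T@(w-T[:3,3]))
E
```

```text
w24 knob [ 0.4444 -0.2813  0.2225] [ 0.0023 -0.0012 -0.0652]
w24 tip [ 0.4451 -0.2804  0.147 ] [ 0.0019 -0.0001  0.0103]
w24 flc [ 0.4434 -0.2808  0.1837] [ 0.0034 -0.0006 -0.0264]
w20 knob [ 0.5016 -0.2958  0.2005] [ 0.0021 -0.0011 -0.0674]
w20 tip [ 0.5014 -0.2915  0.1245] [0.002  0.0033 0.0086]
```

drive_tool(
  moves=[
    [-1,[2.5,3.5,0.8],0],
    [-1,[5,7,0.8],0],
    [-1,[8,11,0.8],0],
    [-1,[11,15,0.8],0],
    [-1,[14,19,0.8],0],
    [-1,[17,23,0.8],0],
    [-1,[19,26,0.8],0],
    [-1,[20,28,0.8],0],
  ],
)

```text
time: 49.55
tool_pos: [0.6463, 0.0034, 0.1596]
tcp_rot: [180.0, -0.2, -176.5]
ft_force: [-0.7, -0.4, -1.0]
width: 0.22
grip_force: 78.2
```

drive_tool(
  moves=[
    [-1,[0,0,0],0],
    [-1,[0,0,0],0],
    [-1,[0,0,0],0],
  ],
)

```text
time: 49.85
tool_pos: [0.6449, -0.0002, 0.1616]
tcp_rot: [-180.0, -0.1, -176.6]
ft_force: [0.0, -0.4, -0.1]
width: 0.221
grip_force: 78.2
```

```bash
python3 m.py w25 .11;python3 - <<'E'
from h import *
reds(load('w25'),.141)
E
```

```text
49.9 [ 0.645  -0.0004  0.162 ] [-179.9885   -0.0505 -176.6699] [ 0.1039 -0.0573 -0.5688] 0.22283983294018805
[339.9672 117.1639] 732 [0.5643 0.0079 0.11  ]
[466.9246 123.4708] 703 [0.5595 0.0906 0.11  ]
[339.5393 159.6579] 725 [0.5908 0.0094 0.11  ]
[464.8497 163.3714] 692 [0.5859 0.0922 0.11  ]
[338.8936 200.7196] 724 [0.6171 0.0109 0.11  ]
[461.8221 202.2167] 669 [0.6121 0.0939 0.11  ]
red [ 96.413  161.7775] [  48  139   85   44 2247] [ 0.5919 -0.1392  0.141 ]
red [473.1188 270.3445] [457 254  33  34 833] [0.6483 0.0963 0.141 ]
red [317.1554 338.365 ] [ 291  311   53   55 2471] [0.7002 0.0019 0.141 ]
```

drive_tool(
  moves=[
    [-1,[1.05,1.4,0],0],
    [-1,[1.05,1.4,0],0],
    [-1,[1.05,1.4,-1.5],0],
    [-1,[1.05,1.4,-3],0],
    [-1,[1.05,1.4,-4.2],0],
    [-1,[1.05,1.4,-4.7],0],
    [-1,[1.05,1.4,-4.7],0],
    [-1,[1.05,1.4,-4.7],0],
  ],
)

```text
time: 50.7
tool_pos: [0.6563, 0.0144, 0.116]
tcp_rot: [-180.0, 0.0, -176.6]
ft_force: [-0.3, -0.3, -1.2]
width: 0.221
grip_force: 78.2
```

drive_tool(
  moves=[
    [-1,[-0.05,-0.05,-0.4],0],
    [-1,[-0.05,-0.05,-0.8],0],
    [-1,[-0.05,-0.05,-1.2],0],
    [-1,[-0.05,-0.05,-1.5],0],
    [-1,[-0.05,-0.05,-1.5],0],
  ],
)

```text
time: 51.2
tool_pos: [0.6553, 0.0142, 0.0997]
tcp_rot: [180.0, -0.1, -176.6]
ft_force: [-0.0, -0.0, -0.5]
width: 0.214
grip_force: 78.2
```

drive_tool(
  moves=[
    [-1,[0,0,-0.3],0],
    [-1,[0,0,-0.6],0],
    [-1,[0,0,-0.6],0],
  ],
)

```text
time: 51.5
tool_pos: [0.6554, 0.0142, 0.0939]
tcp_rot: [180.0, -0.0, -176.6]
ft_force: [-0.7, 0.1, -0.4]
width: 0.222
grip_force: 78.2
```

drive_tool(
  moves=[
    [-1,[0,0,-0.4],0],
    [-1,[0,0,-0.8],0],
    [-1,[0,0,-1.2],0],
    [-1,[0,0,-1.6],0],
    [-1,[0,0,-1.6],0],
  ],
)

```text
time: 52.0
tool_pos: [0.6553, 0.0142, 0.0775]
tcp_rot: [180.0, -0.1, -176.6]
ft_force: [0.7, -0.0, -0.8]
width: 0.22
grip_force: 78.2
```

drive_tool(
  moves=[
    [-1,[0,0,-0.3],0],
    [-1,[0,0,-0.6],0],
    [-1,[0,0,-0.8],0],
    [-1,[0,0,-0.8],0],
  ],
)

```text
time: 52.4
tool_pos: [0.657, 0.0143, 0.0738]
tcp_rot: [-180.0, 0.3, -176.6]
ft_force: [-3.0, -0.4, 14.4]
width: 0.223
grip_force: 79.3
```

drive_tool(
  moves=[
    [-1,[0,0,0.5],0],
    [0,[0,0,0.5],0],
    [0,[0,0,0.5],0],
    [0,[0,0,0.5],0],
    [0,[0,0,4],0],
    [0,[0,0,8],0],
    [0,[-2,0,12],-0.15],
    [0,[-6,0,13],-0.3],
  ],
)

```text
time: 53.2
tool_pos: [0.5985, 0.0142, 0.2039]
tcp_rot: [179.9, 0.3, 165.9]
ft_force: [0.5, 0.6, 1.0]
width: 0.502
grip_force: 0.0
```

drive_tool(
  moves=[
    [-0.2,[-4,0,0],-0.15],
    [-0.2,[-8,-0.5,0],-0.3],
    [-0.2,[-12,-1,0],-0.45],
    [-0.2,[-14.5,-1.3,0],-0.6],
    [-0.2,[-14.5,-1.3,0],-0.75],
    [-0.2,[-14.5,-1.3,0],-0.9],
    [-0.2,[-14.5,-1.3,0],-1.05],
    [-0.2,[-14.5,-1.3,0],-1.2],
  ],
)

```text
time: 54.0
tool_pos: [0.4505, 0.0012, 0.2002]
tcp_rot: [-180.0, -0.0, 97.1]
ft_force: [-0.8, -0.7, -0.1]
width: 0.397
grip_force: 0.0
```

drive_tool(
  moves=[
    [-0.2,[0,0,0],-0.12],
    [-0.2,[0,0,0],-0.12],
    [-0.2,[0,0,0],-0.12],
  ],
)

```text
time: 54.3
tool_pos: [0.4507, 0.0012, 0.2003]
tcp_rot: [-180.0, -0.0, 90.7]
ft_force: [-0.6, 0.6, 0.3]
width: 0.4
grip_force: 0.0
```

```bash
python3 n.py w26 .141; python3 - <<'E'
from h import *
d=load('w26'); g=cv2.cvtColor(d['frame'],cv2.COLOR_RGB2GRAY); m=(g<60).astype(np.uint8); n,l,st,ce=cv2.connectedComponentsWithStats(m)
for i in range(1,n):
    if st[i,4]>200: print(st[i],ce[i],at(d,*ce[i],.1))
for b in blocks(d): print(b[0],b[1],at(d,*b[0],.11))
E
```

```text
54.35 [0.4506 0.0012 0.2003] [-179.9825   -0.0015   90.7248] [-0.8248  0.6463  0.5299] 0.39293475896272106
red [579.2962 117.1943] [568 104  24  28 530] [0.6473 0.0979 0.141 ]
red [570.4232 223.1432] [559 210  24  27 482] [0.6517 0.0144 0.141 ]
[   0  118   52  164 3204] [ 14.535  213.2228] [0.1461 0.0077 0.1   ]
[539 124  19  17 211] [547.8436 133.9716] [0.6459 0.0815 0.1   ]
[614 151  23 111 851] [626.1833 204.7568] [0.763  0.0249 0.1   ]
[ 305  152   20  128 1780] [314.4803 214.6376] [0.4486 0.0053 0.1   ]
[497 265  21  53 693] [506.5945 289.9481] [ 0.6265 -0.0624  0.1   ]
[ 422  267   77   40 2534] [459.7731 286.0643] [ 0.5769 -0.0569  0.1   ]
[548 283  43  12 268] [568.8134 288.1231] [ 0.704 -0.064  0.1  ]
[   45   290   546   190 52002] [317.6709 414.1951] [ 0.4539 -0.206   0.1   ]
[461.0608 108.4525] 526 [0.5572 0.0927 0.11  ]
[491.9371 109.9725] 509 [0.5835 0.0944 0.11  ]
[520.6509 111.9815] 487 [0.6101 0.096  0.11  ]
[458.3627 215.4262] 488 [0.5619 0.0095 0.11  ]
[488.0515 214.3348] 466 [0.5885 0.0112 0.11  ]
[515.6534 213.4812] 453 [0.615  0.0128 0.11  ]
```

drive_tool(
  moves=[
    [-0.2,[-0.15,0,-3],0.047],
    [-0.2,[-0.15,0,-7],0.047],
    [-0.2,[-0.15,0,-11],0.047],
    [-0.2,[-0.15,0,-14],0.047],
    [-0.2,[-0.15,0,-15.3],0.047],
    [-0.2,[-0.15,0,-15.3],0.047],
  ],
)

```text
time: 54.95
tool_pos: [0.4479, 0.0012, 0.0461]
tcp_rot: [-179.8, -0.0, 93.3]
ft_force: [-0.3, 0.6, -0.3]
width: 0.399
grip_force: 0.0
```

drive_tool(
  moves=[
    [-1,[0,0,0],0],
    [-1,[0,0,0],0],
    [-1,[0,0,0],0],
    [-1,[0,0,0],0],
  ],
  force=60,
)

```text
time: 55.35
tool_pos: [0.45, 0.0012, 0.0492]
tcp_rot: [179.9, 0.0, 93.3]
ft_force: [-3.1, -0.3, 6.8]
width: 0.112
grip_force: 58.9
```

drive_tool(
  moves=[
    [-1,[0.8,0.05,0],0],
    [-1,[2,0.12,0],0],
    [-1,[3.2,0.18,0],0],
    [-1,[4.4,0.25,0],0],
    [-1,[5.6,0.32,0],0],
    [-1,[6.8,0.4,0],0],
    [-1,[7.8,0.45,0],0],
    [-1,[8.4,0.48,0],0],
  ],
)

```text
time: 56.15
tool_pos: [0.5334, 0.0062, 0.0492]
tcp_rot: [180.0, -0.0, 93.3]
ft_force: [-19.0, -0.2, 14.5]
width: 0.112
grip_force: 60.4
```

drive_tool(
  moves=[
    [-1,[0.3,0.02,0],0],
    [-1,[0.6,0.03,0],0],
    [-1,[0.6,0.03,0],0],
    [-1,[0.6,0.03,0],0],
  ],
)

```text
time: 56.55
tool_pos: [0.533, 0.0062, 0.0491]
tcp_rot: [-179.5, -0.0, 93.3]
ft_force: [-26.4, -0.2, 23.5]
width: 0.116
grip_force: 61.2
```

drive_tool(
  moves=[
    [-1,[0,0,0],0],
    [0,[0,0,0],0],
    [0,[0,0,0],0],
    [0,[0,0,0],0],
    [0,[0,0,4],0],
    [0,[0,0,9],0],
    [0,[0,-4,13],0],
    [0,[1,-8,17],0],
  ],
)

```text
time: 57.35
tool_pos: [0.5474, -0.0641, 0.2103]
tcp_rot: [179.9, 0.0, 93.4]
ft_force: [0.5, 0.2, 0.8]
width: 0.502
grip_force: 0.0
```

drive_tool(
  moves=[
    [0,[0.5,-4,0],0],
    [0,[1,-8,0],0],
    [0,[2,-12,0],0],
    [0,[3,-16,0],0],
    [0,[4,-20,0],0],
    [0,[4,-22,0],0],
    [0,[4,-22,0],0],
    [0,[4,-22,0],0],
  ],
)

```text
time: 58.15
tool_pos: [0.587, -0.2838, 0.2075]
tcp_rot: [-180.0, -0.0, 93.2]
ft_force: [-0.4, 0.5, 0.3]
width: 0.503
grip_force: 0.0
```

```bash
python3 n.py w27 .09; python3 - <<'E'
from h import *
d=load('w27'); g=cv2.cvtColor(d['frame'],cv2.COLOR_RGB2GRAY); m=(g<60).astype(np.uint8); n,l,st,ce=cv2.connectedComponentsWithStats(m)
for i in range(1,n):
    if st[i,4]>150: print(st[i],ce[i],at(d,*ce[i],.11))
t=snap('top','t27.png'); save(t,'t27')
E
```

```text
58.2 [ 0.587  -0.2832  0.2078] [179.9931  -0.0272  93.3037] [-0.3856 -0.4224 -0.5737] 0.5038797843055434
red [340.0008  92.2951] [ 320   51   42  100 2440] [ 0.5992 -0.1837  0.09  ]
red [152.2271 259.9335] [142 250  21  21 361] [ 0.4375 -0.3346  0.09  ]
red [210.3995 276.8454] [200 266  22  23 388] [ 0.4942 -0.3468  0.09  ]
red [ 20.2278 454.0429] [   0  419   54   61 2261] [ 0.0679 -0.7542  0.09  ]
[392   0  85  12 497] [446.827    3.2455] [ 0.6761 -0.104   0.11  ]
[479   0  39  21 668] [499.4222   8.4251] [ 0.7218 -0.0979  0.11  ]
[329 146  26  26 501] [341.2415 158.8703] [ 0.6022 -0.2349  0.11  ]
[    0   291   598   189 52602] [313.5524 415.5549] [ 0.595 -0.49   0.11 ]
[390 302  19  17 182] [398.6154 310.3462] [ 0.662  -0.3599  0.11  ]
```

drive_tool(
  moves=[
    [0,[1.6,3,0],0],
    [0,[1.6,4.7,-3],0],
    [0,[1.6,4.7,-7],0],
    [0,[1.6,4.7,-11],0],
    [0,[1.6,4.7,-13.5],0],
    [0,[1.6,4.7,-14.2],0],
    [0,[1.6,4.7,-14.2],0],
  ],
)

```text
time: 58.95
tool_pos: [0.6026, -0.2357, 0.0655]
tcp_rot: [-179.9, -0.0, 93.4]
ft_force: [0.0, 0.2, 0.6]
width: 0.5
grip_force: 0.0
```

drive_tool(
  moves=[
    [-1,[0,0,0],0],
    [-1,[0,0,0],0],
    [-1,[0,0,0],0],
    [-1,[0,0,0],0],
    [-1,[0,0,0],0],
  ],
  force=40,
)

```text
time: 59.45
tool_pos: [0.603, -0.2372, 0.0682]
tcp_rot: [179.9, 0.1, 93.3]
ft_force: [-5.1, 0.9, 5.9]
width: 0.184
grip_force: 39.0
```

drive_tool(
  moves=[
    [-1,[-1.45,0.07,0],0],
    [-1,[-2.9,0.45,0],0],
    [-1,[-4.2,1.1,0],0],
    [-1,[-5.3,2,0],0],
    [-1,[-6.25,3.15,0],0],
    [-1,[-6.9,4.4,0],0],
    [-1,[-7.2,5.4,0],0],
    [-1,[-7.4,6.5,0],0],
  ],
)

```text
time: 60.25
tool_pos: [0.5294, -0.1733, 0.0682]
tcp_rot: [179.9, 0.2, 93.2]
ft_force: [-2.5, -1.7, 7.4]
width: 0.179
grip_force: 40.5
```

drive_tool(
  moves=[
    [-1,[0,0.4,0],0],
    [-1,[0,0.7,0],0],
    [-1,[0,0.7,0],0],
    [-1,[0,0.7,0],0],
  ],
)

```text
time: 60.65
tool_pos: [0.5286, -0.1659, 0.0681]
tcp_rot: [180.0, 0.2, 93.2]
ft_force: [-7.9, -2.5, 10.7]
width: 0.184
grip_force: 40.9
```

drive_tool(
  moves=[
    [-1,[0,0.4,0],0],
    [-1,[0,0.8,0],0],
    [-1,[0,0.8,0],0],
  ],
)

```text
time: 60.95
tool_pos: [0.5285, -0.1655, 0.0681]
tcp_rot: [-179.9, 1.1, 93.1]
ft_force: [-7.1, -29.7, 5.0]
width: 0.182
grip_force: 40.4
```

```bash
python3 n.py w28 .09; python3 - <<'E'
from h import *
W=load('w28'); w1=load('w1')
s=readout.observe(); print(pix(W,[.5295,-.1735,.117]),pix(W,[.598,-.167,.095]))
E
```

```text
61.0 [ 0.5286 -0.1655  0.0682] [-179.9148    1.0536   93.0582] [ -7.3685 -28.7722   5.762 ] 0.1846794233947811
red [420.8981 286.1556] [ 325  255  159   65 5673] [ 0.5785 -0.1614  0.09  ]
[318.2481 336.6261] [458.6957 301.6117]
```

drive_tool(
  moves=[
    [-1,[0,-0.5,0],0],
    [0,[0,-0.5,0],0],
    [0,[0,-0.5,0],0],
    [0,[0,-0.5,0],0],
    [0,[0,-0.5,4],0],
    [0,[0,-0.5,9],0],
    [0,[0,-4,13],0],
    [0,[-2,-8,17],0],
  ],
)

```text
time: 61.8
tool_pos: [0.5147, -0.2279, 0.229]
tcp_rot: [179.9, 0.0, 93.5]
ft_force: [-0.1, 0.1, 1.1]
width: 0.498
grip_force: 0.0
```

drive_tool(
  moves=[
    [0,[0,-3,0],0],
    [0,[0,-3,0],0],
    [0,[0,-3,0],0],
    [0,[0,-3,0],0],
  ],
)

```text
time: 62.2
tool_pos: [0.513, -0.2572, 0.2262]
tcp_rot: [-179.9, -0.1, 93.3]
ft_force: [-0.0, 1.0, 0.1]
width: 0.5
grip_force: 0.0
```

```bash
cat > lev.py <<'E'
from h import *
import sys
def lev(d):
    f=d['frame']; hsv=cv2.cvtColor(f,cv2.COLOR_RGB2HSV); m=cv2.inRange(hsv,(0,150,60),(6,255,255))|cv2.inRange(hsv,(174,150,60),(180,255,255))
    n,l,st,ce=cv2.connectedComponentsWithStats(m); i=max(range(1,n),key=lambda i:st[i,4] if at(d,*ce[i],.09)[1]>-.3 and at(d,*ce[i],.09)[0]>.4 else 0)
    mm=(l==i).astype(np.uint8); dt=cv2.distanceTransform(mm,cv2.DIST_L2,5); hub=np.unravel_index(dt.argmax(),dt.shape)[::-1]
    ys,xs=np.nonzero(mm); W=np.array([at(d,x,y,.085)[:2] for x,y in zip(xs,ys)]); h=at(d,*hub,.088)[:2]
    far=W[np.linalg.norm(W-h,axis=1)>.03]; far=far[np.linalg.norm(far-h,axis=1)<.06]
    v=far.mean(0)-h; print('hub',h,'dir',np.degrees(np.arctan2(v[1],v[0])))
    g=cv2.cvtColor(f,cv2.COLOR_RGB2GRAY); n,l,st,ce=cv2.connectedComponentsWithStats((g<60).astype(np.uint8))
    for i in range(1,n):
        w=at(d,*ce[i],.11)
        if 150<st[i,4]<1500 and np.linalg.norm(w[:2]-h)<.1: print('knob',ce[i],st[i],w, np.degrees(np.arctan2(w[1]-h[1],w[0]-h[0])))
for n in sys.argv[1:]: lev(load(n))
E
python3 n.py w29 .09; python3 lev.py w1 w18 w27 w29
python3 - <<'E'
from h import *
t=snap('top','t29.png'); save(t,'t29'); t=snap('side','s29.png'); save(t,'s29')
E
```

```text
62.25 [ 0.5131 -0.257   0.2263] [-179.9373   -0.0596   93.3564] [-0.6069 -0.1617  0.0177] 0.49811970712263826
red [402.9484 111.7516] [ 351   94   90   38 1997] [ 0.5806 -0.1672  0.09  ]
red [230.983  282.9688] [221 273  21  21 353] [ 0.435 -0.334  0.09 ]
red [289.7322 298.433 ] [279 288  22  21 351] [ 0.4918 -0.3463  0.09  ]
red [ 20.2812 453.6041] [   0  418   54   62 2301] [-0.0373 -0.7616  0.09  ]
hub [ 0.5982 -0.1648] dir -170.95995505364823
knob [369.4637 122.5927] [360 104  20  28 248] [ 0.5308 -0.1745  0.11  ] -171.80326575500538
hub [ 0.5965 -0.1678] dir -86.47209106962902
knob [525.251    3.3264] [507   0  39   9 239] [ 0.6384 -0.1058  0.11  ] 55.95244832142315
knob [491.9466  96.7451] [474  40  37  76 506] [ 0.5904 -0.224   0.11  ] -96.14390356094106
hub [ 0.5983 -0.1662] dir -86.31308551392983
knob [446.827    3.2455] [392   0  85  12 497] [ 0.6761 -0.104   0.11  ] 38.67589128399193
knob [341.2415 158.8703] [329 146  26  26 501] [ 0.6022 -0.2349  0.11  ] -86.75960473178039
hub [ 0.5972 -0.1664] dir -177.2888548468473
knob [347.1462 109.8729] [332  98  65  23 472] [ 0.5314 -0.1706  0.11  ] -176.31381874557943
```

```bash
python3 - <<'E'
from h import *
t=load('t29'); hsv=cv2.cvtColor(t['frame'],cv2.COLOR_RGB2HSV)
for nm,a,b,z in (('blue',(105,100,50),(130,255,255),.11),('red',(0,60,60),(10,255,255),.141)):
    m=cv2.inRange(hsv,a,b)|(cv2.inRange(hsv,(172,60,60),(180,255,255)) if nm=='red' else 0)
    m[:105]=0; m[260:]=0; m[:,:240]=0; m[:,400:]=0
    n,l,st,ce=cv2.connectedComponentsWithStats(m)
    for i in range(1,n):
        if 8<st[i,4]<200: print(nm,ce[i],st[i,4],at(t,*ce[i],z))
print(readout.observe()['time'])
E
```

```text
blue [318.8889 158.8611] 36 [0.7019 0.0193 0.11  ]
blue [285.5   160.625] 32 [0.6973 0.1039 0.11  ]
blue [319.7714 169.5714] 35 [0.6744 0.017  0.11  ]
blue [286.1351 171.2973] 37 [0.6699 0.102  0.11  ]
blue [320.2703 179.8919] 37 [0.6481 0.0156 0.11  ]
blue [286.7714 181.6286] 35 [0.6436 0.1002 0.11  ]
red [285.4157 171.9382] 178 [0.6628 0.1015 0.141 ]
red [292.     188.5556] 9 [0.6214 0.0849 0.141 ]
62.35
```

```bash
python3 -c "
from plant import r
print(r.hand_in())"
```

```text
the job is handed in; nothing more can be done
None
```

I handed the job in at about 62 s. Only two vial blocks were present. Both are pinned in the middle and left forks, with each flange felt to seat on its fork. The deck is back against its home stop and the lever is against its locked stop. While I was loading the first block it dragged the deck about 7 cm back in, so I pulled the deck fully out again before inserting either lug. I did not view the pins again after the deck went home under the guard, though the block positions matched.

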